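# Reset a ratcheted stock-cube dispenser and feed two pockets

## Task

The stock-cube dispenser has been wound on too far: throw its pawl back out of the ratchet, turn the knob back until it leans firmly, but not hard, against the stop, then drop the pawl into the teeth again. Feed two clicks forward, one at a time, and after each click lean the knob back against the pawl for a moment, firmly but not hard, to feel that it holds. Force nothing, let go, and leave the dispenser resting on the second click with the pawl down and everything else on the counter where it was.

Things in the scene. Friction and masses are not known exactly. Their poses are not given: they have to be found in the camera images.
- dispenser: Fixed base of the stock-cube dispenser, a grey plate 170 x 170 x 10 mm. Origin: centre of its underside, on the table top; z up. The upright axis of carousel and knob passes through it. All 'base' directions and offsets below (x, y, z in mm) are in this frame. On it a white drum 100 mm across turns with the knob.
- knob_grip (a point): On the knob's upright axis, 100 mm above the table: where to grip the white bar handle, 50 mm long, 14 mm thick, 40 mm tall (z 78 to 118), on a hub 60 mm across (top at z 78). This frame turns with the knob: x along the bar, z up.
- knob (a joint): Turn of knob and carousel, rad: grows clockwise seen from above (the feeding way), 0 where the lug meets the stop; there the bar lies along the base's x. Ends at 2.0. Ratchet pitch 0.349. Fed forward, the pawl clicks over a tooth just past 0.30, 0.65, 1.00, 1.34...; turned back, the tooth bears on the pawl at those values (within 0.03), quite suddenly. Bearing friction 0.12 N m, no spring.
- ratchet: Grey ratchet disc turning with the knob: 116 mm across, z 50 to 56, with 18 saw teeth 6 mm high on its upper face (ring of 41 to 55 mm radius) and a lug on its rim that meets the stop. Origin on the table top, on the knob's axis.
- pawl_pin (a point): Fixed hinge pin of the pawl, at base (-48, -45, 70), along the base's x, between two cheeks (33 mm over the outsides, tops at z 76). Pawl: a steel L, two limbs square to each other, each about 45 mm long from the pin. Push the upright thumb limb towards base -y to throw the pawl out, the then upright nose limb towards +y to drop it in: under 1 N, some 23 mm above the pin.
- pawl (a joint): Tilt of the pawl, rad. 0: nose limb (10 mm wide, at base x -48) lies level towards base +y with its nose in the teeth at base (-48, 0), and the thumb limb (18 x 7 mm, at base x -50) stands upright to z 115. Up to 0.14 as the nose rides a tooth. 1.52: thrown out, nose limb upright, thumb limb level towards -y. No spring: falls to the side it leans past about 0.8 and stays.
- pawl_arm: The pawl, a steel L; its round nose (6 mm thick, 14 mm wide) bears on the teeth 48 mm from the knob's axis. The pawl stands 11 N (0.65 N m on the knob, friction included); leaning on it with 5 N (0.36 N m) proves that it holds; aim for about 0.48 N m, held half a second. Origin on the pawl's pin.
- stop: Upright aluminium stop post (14 x 12 mm, top 66 mm above the table), 66 mm from the knob's axis towards base +y; the ratchet's lug meets it when the knob is fully back (anticlockwise). It stands 11 N (0.85 N m on the knob, friction included); lean on it with 5 N (0.45 N m) or more; aim for about 0.6 N m, held half a second. Origin on the table top, on the knob's axis.
- bottle: Bystander: twist-cap plastic seasoning bottle, 48 mm across, 125 mm tall. Origin: centre of its underside.
- funnel: Bystander: small stainless funnel standing mouth down, 80 mm across, 85 mm tall. Origin: centre of its underside.
- jar: Bystander: glass jar, 60 mm across, 85 mm tall. Origin: centre of its underside.
- crock: Bystander: ceramic crock insert, 200 mm across, 130 mm tall. Origin: centre of its underside.
- potholder: Bystander: silicone pot holder disc, 170 mm across, 7 mm thick. Origin: centre of its underside.
- spoon: Bystander: wooden spoon, 280 mm long, lying along its x. Origin: underside, near the middle.
- mug: Bystander: mug, 82 mm across, 92 mm tall. Origin: centre of its underside.
Things that resemble listed ones, but are neither listed nor needed, are in the scene too. Leave any orange or pink look-alike of the dispenser alone.

How it is judged:
By the outcome, as a careful person would: the job done as asked, in the order asked, and still so for the second after the job is handed in, with the robot touching nothing.
It also fails if it takes over 72 s, if anything falls off the work surface, if the arm or the gripper's body presses on something with over 40 N, if the wrist force passes 120 N, or if a joint passes its speed limit or range.

## Robot

A 7-joint arm with a two-finger parallel gripper is mounted at the origin on the work surface. World frame = base frame: x ahead of the robot, y to its left, z up, the work surface at z = 0. Lengths are in mm, angles in rad, forces in N, time in s.
With the tool pointing down it reaches from about 400 to 900 mm from the base axis. Payload 5.6 kg.
Tool frame: the origin (TCP) lies midway between the tips of the shut fingers; the grasp point (between the pads) lies 19 mm behind it; z points along the fingers, y is the direction in which the jaws open and shut (so a half turn about z gives the same grasp; the last joint's range is limited). The gripper opens to 92 mm and grips with 3 to 60 N. Pads are 20 mm wide; open, the fingers measure 128 mm over their backs; the gripper's body (75 mm by 189 mm) begins 69 mm behind the grasp point.
Start: joints at [-1.201, 0.468, -0.012, 1.603, 0.006, 1.071, -0.056], TCP at [260.805, 595.391, 214.592] pointing down, gripper open.
Joint ranges: [-2.53, 2.53], [-0.31, 2.02], [-1.57, 1.55], [0.28, 2.44], [-1.29, 4.43], [0.15, 1.84], [-2.92, 2.92]. Speed limits (rad/s): [2.57, 2.57, 3.14, 3.14, 3.14, 3.14, 3.14].

## Interface

Orientations are given as a unit quaternion [x, y, z, w].
In Python, from station import get_state, cams, order gives the robot as it stands.
- The arm moves only by the tool drive_tool, never from a script. Its argument "rows" is a list of rows, each an object with "linear": the shift along the tool's x, y, z in m, a list of three; "rotation": the turn, a rotation vector about the tool's x, y, z in degrees, a list of three; "gripper": the finger opening in m, from 0 to 0.0919. A call has 1 to 5 rows; each row shifts and turns the commanded pose from where the row before left it, along the tool's axes as they then stand; what a row does not reach is not made up. A row lasts 1/8 s, in which the tool goes at most 62.5 mm and 10.7 degrees, less where a joint would pass 70% of its speed; a pose out of reach is approached as far as the arm can. A call is refused whole if a number of a shift passes 0.0625 or a number of a turn 10.7, either way. A call with a gripper value outside its range is refused whole. The fingers move at their own pace and stop on an object; the grip force is fixed at half the most. Time passes only in rows, so rows that do not move let the fingers close. It gives the time, the measured TCP pose, the force and the opening at its end, in the units of the state.
- get_state(): the state, without advancing time (a new reading comes with each control period).
- cams.read_camera(name): name is "side" or "top" or "wrist"; returns the picture (384x512x3 uint8, red, green, blue); there is no depth.
- cams.camera_model(name): a dict with "camera_matrix" (3x3 intrinsics, pixels), "view" (4x4, takes a point from world to camera coordinates); the wrist camera has in their place "mount" (4x4, takes a point from camera to tool coordinates, whose origin is the TCP and whose axes are the flange's). Camera axes: x right, y down, z forward; pixel columns grow to the right and rows downward; lengths in mm; the calibration is good to about 2 mm. A picture is of the moment at which its call begins: read the wrist's pose just before it. camera_model takes no time and is no camera call.
- order.sign_off(): hands the job in, once; it reports no verdict.
The state is a dict: "t": time; "joint_pos": joint angles; "dq": joint speeds; "joint_efforts": joint torques, N m; "eef_pos": TCP position; "ee_rot": TCP orientation; "contact_force": force on the tool from outside, world axes, zero at the start; "ft_torque": the same for the moment, N m; "opening": finger opening in mm.
Only numpy, scipy, OpenCV 4.12 (cv2) and the standard library are available. Lean on these libraries where they do the work, as an engineer would, in place of code of your own. Each camera call takes 0.05 s, during which the arm holds its last target.

## Working session

There is one attempt and no reset: what is moved stays moved. The work goes in short steps, Python scripts to look and compute and a tool call to move; the robot and the scene stay as the last step left them, time stands still between calls to the robot, and variables do not carry over. Pictures are saved under pics/ and viewed, and the job is handed in when it is done.

Besides the shell and the picture viewer there is one more tool, called after "Call:" by a JSON object that holds its "op" and its "data", one argument or row to a line. drive_tool: Moves the arm, as the interface text tells. Its arguments: {"type":"object","properties":{"rows":{"type":"array"}},"required":["rows"]}

```bash
mkdir -p pics; ls; python3 - <<'E'
from station import get_state, cams, order
import cv2, numpy as np
s=get_state(); print(s)
for n in ["side","top","wrist"]:
    im=cams.read_camera(n); cv2.imwrite(f"pics/{n}0.png",im[:,:,::-1]); m=cams.camera_model(n); print(n,{k:np.round(v,3).tolist() for k,v in m.items()})
E
```

```text
pics
{'t': 0.0, 'joint_pos': array([-1.20100108,  0.46840495, -0.01158728,  1.60360804,  0.0060349 ,
        1.07138988, -0.05631639]), 'dq': array([ 0.00015214, -0.00130484,  0.00063665,  0.000424  ,  0.00044723,
       -0.00018647, -0.00116078]), 'joint_efforts': array([ 3.23943982e-05, -5.20582509e+01, -1.25638075e-02, -2.43741471e+01,
       -5.66827494e-02,  1.73589127e-02,  1.55922949e-04]), 'eef_pos': array([260.61237691, 594.83772866, 213.62877874]), 'ee_rot': array([ 2.04973202e-01,  9.78767182e-01, -8.82459323e-04, -1.02351757e-04]), 'contact_force': array([-0.33001785,  0.41713952,  0.30452196]), 'ft_torque': array([ 0.03955461, -0.06445964, -0.01914579]), 'opening': 91.81836623657705}
side {'camera_matrix': [[396.293, 0.0, 256.883], [0.0, 396.293, 193.913], [0.0, 0.0, 1.0]], 'view': [[0.93, -0.368, -0.002, -457.26], [-0.247, -0.622, -0.743, 210.847], [0.272, 0.691, -0.669, 926.429], [0.0, 0.0, 0.0, 1.0]]}
top {'camera_matrix': [[445.192, 0.0, 254.168], [0.0, 445.192, 189.264], [0.0, 0.0, 1.0]], 'view': [[0.008, -1.0, -0.0, -2.639], [-0.986, -0.008, -0.167, 534.804], [0.167, 0.002, -0.986, 1303.394], [0.0, 0.0, 0.0, 1.0]]}
wrist {'camera_matrix': [[289.452, 0.0, 252.865], [0.0, 289.452, 191.477], [0.0, 0.0, 1.0]], 'mount': [[-0.002, -0.955, -0.295, 83.048], [1.0, -0.001, -0.001, -0.745], [0.0, -0.295, 0.955, -170.669], [0.0, 0.0, 0.0, 1.0]]}
```

View pics/top0.png

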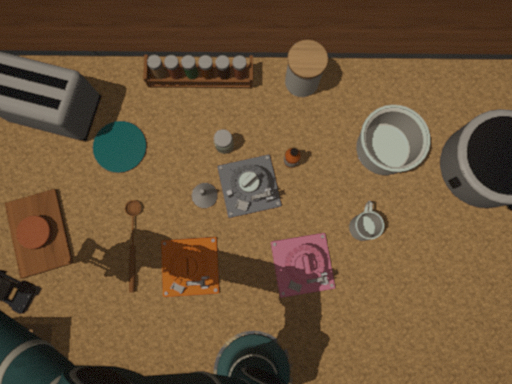

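View pics/side0.png

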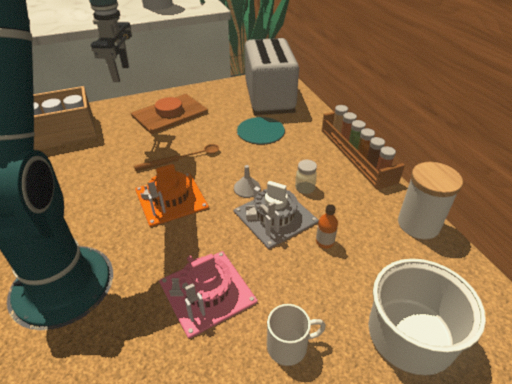

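View pics/wrist0.png

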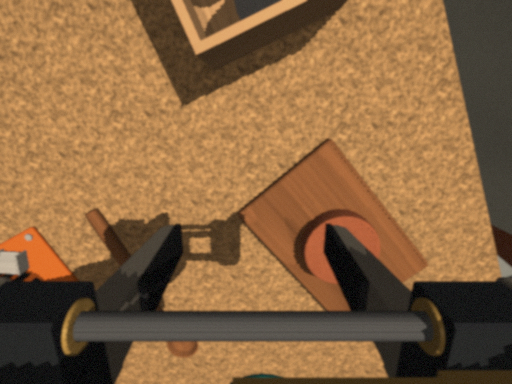

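```bash
cat > h.py <<'E'
from station import get_state, cams, order
import cv2, numpy as np
from scipy.spatial.transform import Rotation as R
def proj(n,P,st=None):
    m=cams.camera_model(n);K=np.array(m['camera_matrix'])
    P=np.atleast_2d(P).astype(float)
    V=view(n,st)
    c=P@V[:3,:3].T+V[:3,3]; u=c@K.T; return u[:,:2]/u[:,2:]
def view(n,st=None):
    m=cams.camera_model(n)
    if n!='wrist': return np.array(m['view'])
    T=np.eye(4);T[:3,:3]=R.from_quat(st['ee_rot']).as_matrix();T[:3,3]=st['eef_pos']
    return np.linalg.inv(T@np.array(m['mount']))
def ray(n,uv,z,st=None):
    m=cams.camera_model(n);K=np.array(m['camera_matrix']);V=view(n,st)
    uv=np.atleast_2d(uv).astype(float)
    d=np.c_[uv,np.ones(len(uv))]@np.linalg.inv(K).T@V[:3,:3]
    o=-V[:3,:3].T@V[:3,3]
    return o+d*((z-o[2])/d[:,2])[:,None]
def save(im,name,crop=None,k=1):
    if crop: x0,y0,x1,y1=crop; im=im[y0:y1,x0:x1]
    im=cv2.resize(im,None,fx=k,fy=k,interpolation=cv2.INTER_CUBIC)
    cv2.imwrite('pics/'+name,im[:,:,::-1])
E
python3 - <<'E'
from h import *
t=cv2.imread('pics/top0.png')[:,:,::-1]; s=cv2.imread('pics/side0.png')[:,:,::-1]
save(t,'topz.png',(200,140,310,230),7); save(s,'sidez.png',(220,160,350,260),6)
print(ray('top',[[250,186]],10))
E
```

```text
[[550.93059704  14.81094813  10.        ]]
```

View pics/topz.png

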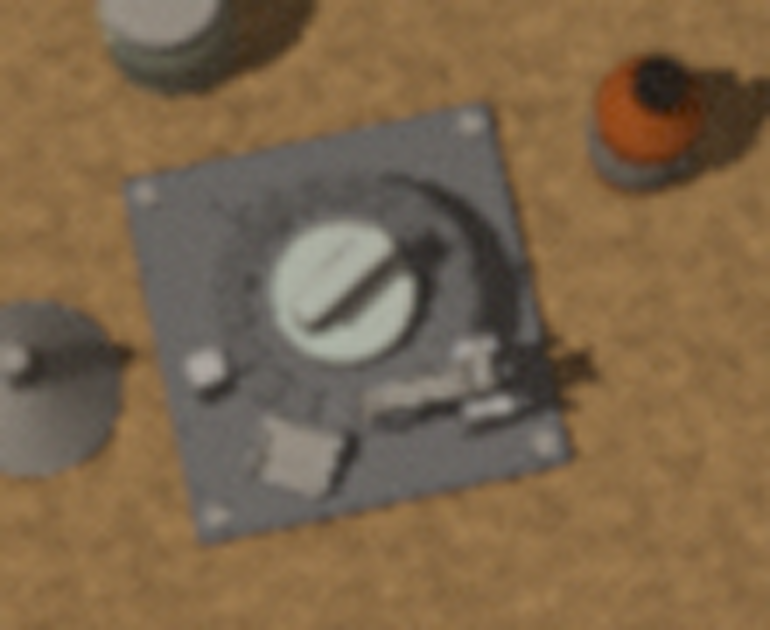

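View pics/sidez.png

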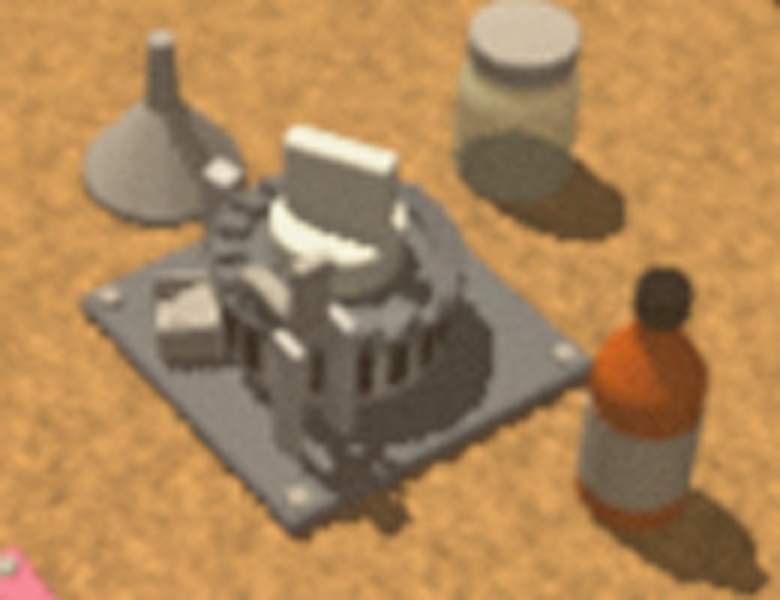

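```bash
python3 - <<'E'
from h import *
# plate corners read in zoom (7x, offset 200,140)
z=np.array([[127,183],[487,103],[572,460],[203,543]])/7+[200,140]
P=ray('top',z,10);print(P.round(1),P.mean(0))
for i in range(4): print(np.linalg.norm(P[i]-P[(i+1)%4]))
d=P[0]-P[3]+P[1]-P[2]; print('yaw',np.arctan2(d[1],d[0]))
d=P[0]-P[1]+P[3]-P[2]; print('yaw y',np.arctan2(-d[0],d[1]))
zz=np.array([[222,135],[0,0]])
print(R.from_quat(get_state()['ee_rot']).as_matrix())
E
```

```text
[[613.4 115.3  10. ]
 [651.5 -45.9  10. ]
 [489.9 -83.8  10. ]
 [451.8  78.4  10. ]] [551.63829313  16.03706373  10.        ]
165.6416537551295
165.9964377125083
166.5958587420366
165.70561527187527
yaw 0.22740304049347776
yaw y 0.23142581904118567
[[-9.15978178e-01  4.01227834e-01 -4.50497270e-04]
 [ 4.01228075e-01  9.15977298e-01 -1.27310812e-03]
 [-9.81611423e-05 -1.34689141e-03 -9.99999088e-01]]
```

Call:
{"op": "drive_tool", "data": {
  "rows": [
    {"linear": [-0.036,-0.0313,-0.004],"rotation": [0,0,0],"gripper": 0.0},
    {"linear": [-0.036,-0.0313,-0.004],"rotation": [0,0,0],"gripper": 0.0},
    {"linear": [-0.036,-0.0313,-0.004],"rotation": [0,0,0],"gripper": 0.0},
    {"linear": [-0.036,-0.0313,-0.004],"rotation": [0,0,0],"gripper": 0.0},
    {"linear": [-0.036,-0.0313,-0.004],"rotation": [0,0,0],"gripper": 0.0}
  ]
}}

```text
t: 0.78
eef_pos: [363.3, 378.2, 234.6]
ee_rot: [0.205, 0.979, -0.0, -0.0]
contact_force: [0.9, 0.2, 0.2]
opening: 44.0
```

Call:
{"op": "drive_tool", "data": {
  "rows": [
    {"linear": [-0.036,-0.0313,-0.004],"rotation": [0,0,0],"gripper": 0.0},
    {"linear": [-0.036,-0.0313,-0.004],"rotation": [0,0,0],"gripper": 0.0},
    {"linear": [-0.036,-0.0313,-0.004],"rotation": [0,0,0],"gripper": 0.0},
    {"linear": [-0.036,-0.0313,-0.004],"rotation": [0,0,0],"gripper": 0.0},
    {"linear": [-0.036,-0.0313,-0.004],"rotation": [0,0,0],"gripper": 0.0}
  ]
}}

```text
t: 1.4
eef_pos: [465.3, 162.7, 254.7]
ee_rot: [0.205, 0.979, 0.0, 0.0]
contact_force: [0.6, -0.1, 1.1]
opening: 0.5
```

Call:
{"op": "drive_tool", "data": {
  "rows": [
    {"linear": [-0.036,-0.0313,-0.004],"rotation": [0,0,0],"gripper": 0.0},
    {"linear": [-0.036,-0.0313,-0.004],"rotation": [0,0,0],"gripper": 0.0},
    {"linear": [-0.036,-0.0313,-0.004],"rotation": [0,0,0],"gripper": 0.0},
    {"linear": [-0.036,-0.0313,-0.004],"rotation": [0,0,0],"gripper": 0.0},
    {"linear": [-0.036,-0.0313,-0.004],"rotation": [0,0,0],"gripper": 0.0}
  ]
}}

```text
t: 2.02
eef_pos: [567.4, -52.6, 274.6]
ee_rot: [0.205, 0.979, 0.0, -0.0]
contact_force: [1.0, -0.8, 1.2]
opening: 0.4
```

Call:
{"op": "drive_tool", "data": {
  "rows": [
    {"linear": [0,0,0],"rotation": [0,0,10.66],"gripper": 0.0},
    {"linear": [0,0,0],"rotation": [0,0,10.66],"gripper": 0.0},
    {"linear": [0,0,0],"rotation": [0,0,10.66],"gripper": 0.0},
    {"linear": [0,0,0],"rotation": [0,0,10.66],"gripper": 0.0},
    {"linear": [0,0,0],"rotation": [0,0,10.66],"gripper": 0.0}
  ]
}}

```text
t: 2.65
eef_pos: [566.8, -51.3, 274.3]
ee_rot: [0.625, 0.781, -0.0, -0.0]
contact_force: [0.3, -0.0, 0.2]
opening: 0.8
```

```bash
python3 - <<'E'
from h import *
s=get_state();print(s['t'],s['eef_pos'],R.from_quat(s['ee_rot']).as_matrix().round(4),s['joint_pos'],s['contact_force'],s['ft_torque'])
im=cams.read_camera('wrist');save(im,'w1.png',None,1.5)
np.save('w1.npy',im);import pickle;pickle.dump(s,open('w1.pkl','wb'))
E
```

```text
2.65 [566.79350361 -51.26582077 274.32245556] [[-2.198e-01  9.756e-01 -6.000e-04]
 [ 9.756e-01  2.198e-01  1.000e-04]
 [ 2.000e-04 -5.000e-04 -1.000e+00]] [-0.40374274  0.28825049  0.5371421   1.76711644 -0.16146739  1.13067459
  0.40600419] [ 0.28280371 -0.00782315  0.20764209] [-0.02393239  0.03963384 -0.00445363]
```

View pics/w1.png

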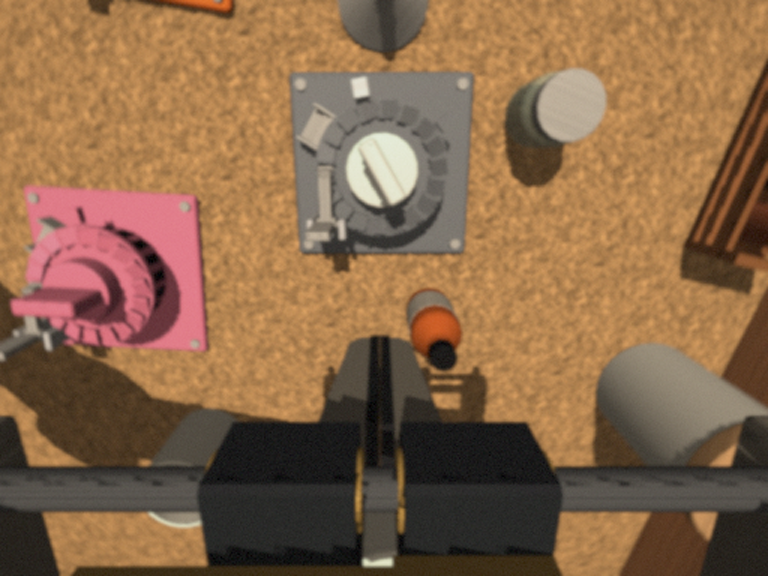

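```bash
python3 - <<'E'
from h import *
import pickle
s=pickle.load(open('w1.pkl','rb'));im=np.load('w1.npy')
save(im,'w1z.png',(185,40,325,175),5)
p=np.array([[291,72],[474,72],[464,252],[303,253]])/1.5
P=ray('wrist',p,10,s);print(P.round(1),P.mean(0));
for i in range(4): print(np.linalg.norm(P[i]-P[(i+1)%4]))
E
```

```text
[[454.9  80.6  10. ]
 [617.3 116.9  10. ]
 [654.2 -46.1  10. ]
 [493.7 -83.1  10. ]] [555.0173865   17.07119329  10.        ]
166.40563903008567
167.1071763442131
164.76955552851226
168.22377818921373
```

View pics/w1z.png

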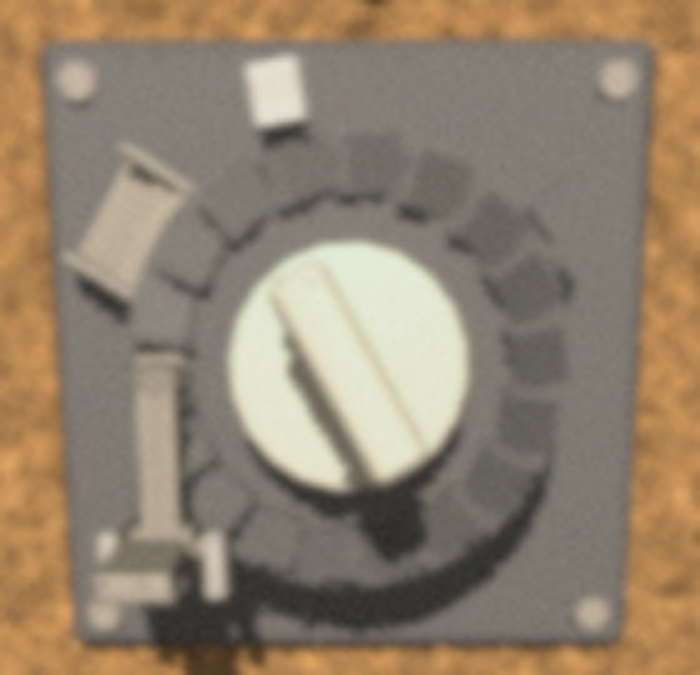

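```bash
python3 - <<'E'
from h import *
import pickle
s=pickle.load(open('w1.pkl','rb'))
f=lambda p:np.array(p)/5.+[185,40]
print('hub',ray('wrist',f([[348,366]]),78,s))
B=ray('wrist',f([[272,295],[322,260],[428,445],[375,485]]),118,s);print(B.round(1),B.mean(0))
d=B[2]+B[3]-B[0]-B[1];print('bar ang',np.degrees(np.arctan2(d[1],d[0])),np.linalg.norm(d)/2)
print('stop',ray('wrist',f([[276,92]]),66,s))
print('thumb top edge',ray('wrist',f([[98,575],[175,575],[96,600],[175,603]]),115,s))
Bl=[]
c=np.array([553.5,16.5]);y=.229;Rz=np.array([[np.cos(y),-np.sin(y)],[np.sin(y),np.cos(y)]])
for q,z in ((ray('wrist',f([[276,92]]),66,s),66),(ray('wrist',f([[135,587]]),115,s),115),(B.mean(0)[None],118),(ray('wrist',f([[348,366]]),78,s),78)):
    print(((q[0,:2]-c)@Rz).round(1))
# screws/top recheck
print(proj('top',[[553.5,16.5,78]]))
E
```

```text
hub [[553.58046749  17.12226167  78.        ]]
[[533.9  29.3 118. ]
 [542.8  38.6 118. ]
 [574.1   5.8 118. ]
 [564.6  -5.3 118. ]] [553.85646389  17.12763424 118.        ]
bar ang -47.36350450881638 45.77679368849069
stop [[522.90154022  74.91202108  66.        ]]
thumb top edge [[507.25707487 -39.40394848 115.        ]
 [524.52377321 -35.54158223 115.        ]
 [507.79540146 -45.24411491 115.        ]
 [525.73228431 -41.95091403 115.        ]]
[-16.5  63.8]
[-49.4 -46.8]
[0.5 0.5]
[0.2 0.6]
[[249.21964966 181.1419166 ]]
```

Call:
{"op": "drive_tool", "data": {
  "rows": [
    {"linear": [0.0215,-0.0238,0.03],"rotation": [0,0,0],"gripper": 0.0},
    {"linear": [0.0215,-0.0238,0.03],"rotation": [0,0,0],"gripper": 0.0},
    {"linear": [0,0,0.04],"rotation": [0,0,0],"gripper": 0.0},
    {"linear": [0,0,0.04],"rotation": [0,0,0],"gripper": 0.0},
    {"linear": [0,0,0],"rotation": [0,0,0],"gripper": 0.0}
  ]
}}

```text
t: 3.32
eef_pos: [508.7, -20.2, 132.4]
ee_rot: [0.621, 0.783, -0.002, -0.002]
contact_force: [-1.3, -0.1, 0.1]
opening: -0.2
```

```bash
cat >> h.py <<'E'
C=np.array([553.7,17.0]);YAW=.229
def inbase(p):
    y=YAW;Rz=np.array([[np.cos(y),-np.sin(y)],[np.sin(y),np.cos(y)]]);return (np.asarray(p)[:2]-C)@Rz
def rep():
    s=get_state();m=R.from_quat(s['ee_rot']).as_matrix()
    print('t',round(s['t'],2),'pos',s['eef_pos'].round(1),'base',inbase(s['eef_pos']).round(1),'toolx',np.degrees(np.arctan2(m[1,0],m[0,0])).round(2),'F',s['contact_force'].round(2),'M',s['ft_torque'].round(3),'op',round(s['opening'],1),'j7',s['joint_pos'][6].round(2))
    return s
E
python3 - <<'E'
from h import *
s=rep()
im=cams.read_camera('wrist');save(im,'w2.png',None,1.5)
im=cams.read_camera('side');save(im,'s2.png',(200,120,370,260),4)
E
```

```text
t 3.33 pos [508.7 -20.2 132.4] base [-52.3 -26. ] toolx 103.16 F [-1.26 -0.14  0.11] M [-0.045  0.046  0.001] op -0.2 j7 0.42
```

View pics/w2.png

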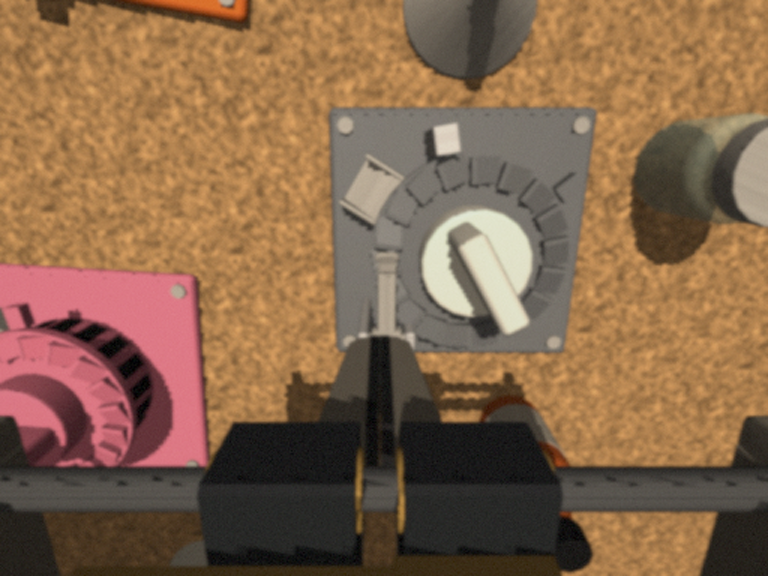

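View pics/s2.png

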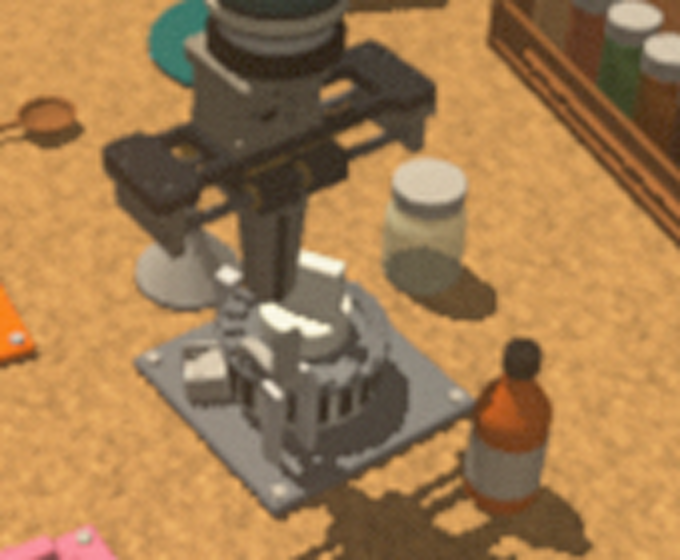

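Call:
{"op": "drive_tool", "data": {
  "rows": [
    {"linear": [0,0.002,0.019],"rotation": [0,0,0],"gripper": 0.0},
    {"linear": [0,0,0.019],"rotation": [0,0,0],"gripper": 0.0},
    {"linear": [-0.004,0,0],"rotation": [0,0,0],"gripper": 0.0},
    {"linear": [-0.004,0,0],"rotation": [0,0,0],"gripper": 0.0}
  ]
}}

```text
t: 3.92
eef_pos: [515.9, -27.9, 98.1]
ee_rot: [0.622, 0.783, 0.001, 0.001]
contact_force: [0.1, -0.6, -0.1]
opening: 0.3
```

Call:
{"op": "drive_tool", "data": {
  "rows": [
    {"linear": [-0.006,0,0],"rotation": [0,0,0],"gripper": 0.0},
    {"linear": [-0.006,0,0],"rotation": [0,0,0],"gripper": 0.0},
    {"linear": [-0.006,0,0],"rotation": [0,0,0],"gripper": 0.0}
  ]
}}

```text
t: 4.3
eef_pos: [519.1, -45.7, 96.9]
ee_rot: [0.622, 0.783, 0.0, 0.0]
contact_force: [-0.4, -0.8, 1.1]
opening: 0.1
```

```bash
python3 - <<'E'
from h import *
s=rep()
im=cams.read_camera('side');save(im,'s3.png',(200,120,370,260),4)
E
```

```text
t 4.3 pos [519.1 -45.7  96.9] base [-47.9 -53.2] toolx 103.03 F [-0.45 -0.84  1.06] M [-0.026  0.043 -0.01 ] op 0.1 j7 0.51
```

View pics/s3.png

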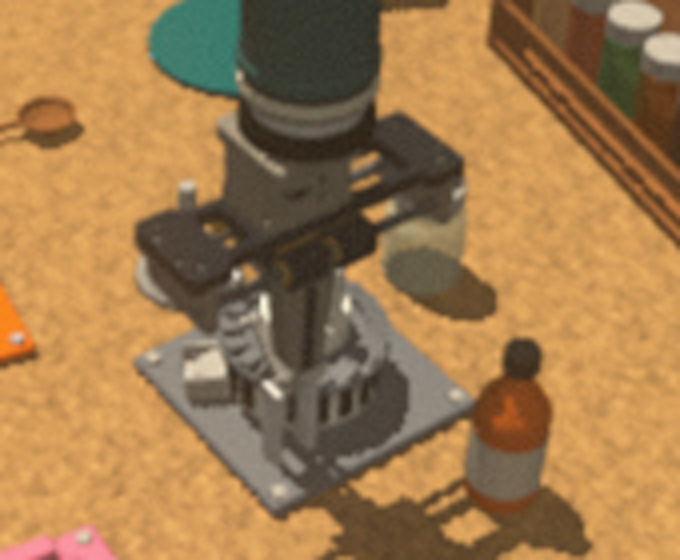

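Call:
{"op": "drive_tool", "data": {
  "rows": [
    {"linear": [-0.005,0,0.002],"rotation": [0,0,0],"gripper": 0.0},
    {"linear": [-0.005,0,0],"rotation": [0,0,0],"gripper": 0.0},
    {"linear": [-0.002,0,0],"rotation": [0,0,0],"gripper": 0.0}
  ]
}}

```text
t: 4.72
eef_pos: [521.5, -57.2, 94.5]
ee_rot: [0.622, 0.783, -0.0, 0.0]
contact_force: [0.3, 0.1, -0.5]
opening: 0.5
```

```bash
python3 - <<'E'
from h import *
s=rep()
im=cams.read_camera('side');save(im,'s4.png',(200,120,370,260),4)
E
```

```text
t 4.72 pos [521.5 -57.2  94.5] base [-48.2 -64.9] toolx 103.02 F [ 0.3  0.1 -0.5] M [-0.013  0.061 -0.044] op 0.5 j7 0.54
```

View pics/s4.png

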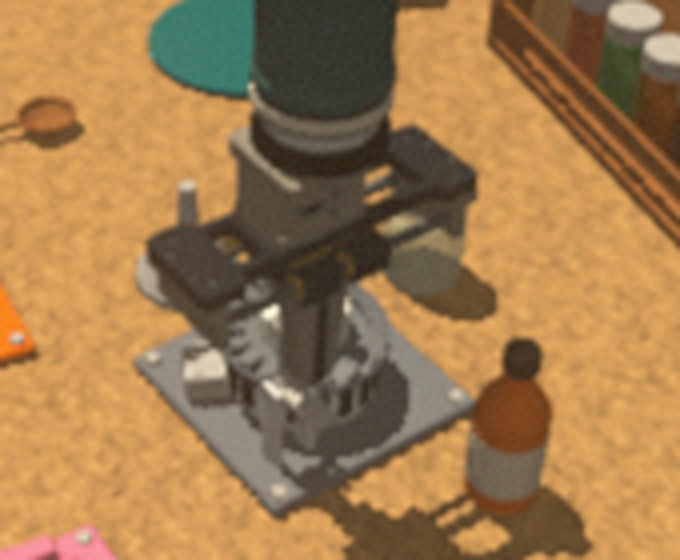

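Call:
{"op": "drive_tool", "data": {
  "rows": [
    {"linear": [0,0,-0.02],"rotation": [0,0,0],"gripper": 0.0},
    {"linear": [0,0,-0.04],"rotation": [0,0,0],"gripper": 0.0},
    {"linear": [0,0,-0.02],"rotation": [0,0,0],"gripper": 0.03}
  ]
}}

```text
t: 5.15
eef_pos: [522.2, -56.8, 176.4]
ee_rot: [0.622, 0.783, 0.001, 0.001]
contact_force: [0.1, 0.1, 1.0]
opening: 8.3
```

```bash
python3 - <<'E'
from h import *
s=rep()
im=cams.read_camera('side');save(im,'s5.png',(200,120,370,260),4)
im=cams.read_camera('wrist');save(im,'w5.png',None,1.5)
E
```

```text
t 5.15 pos [522.2 -56.8 176.4] base [-47.4 -64.7] toolx 103.05 F [0.09 0.1  1.  ] M [-0.001  0.041  0.004] op 8.3 j7 0.46
```

View pics/s5.png

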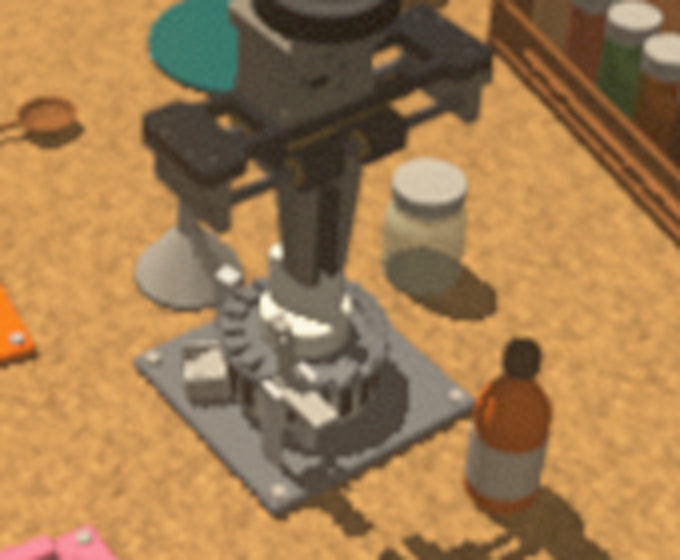

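View pics/w5.png

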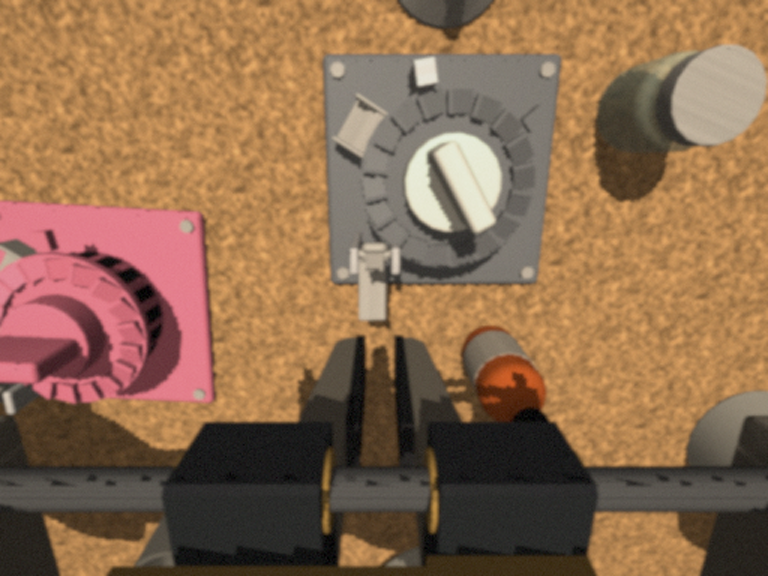

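Call:
{"op": "drive_tool", "data": {
  "rows": [
    {"linear": [0.0324,0.0237,0],"rotation": [0,0,0],"gripper": 0.036},
    {"linear": [0.0324,0.0237,0],"rotation": [0,0,0],"gripper": 0.036},
    {"linear": [0,0,0],"rotation": [0,0,-10],"gripper": 0.036},
    {"linear": [0,0,0],"rotation": [0,0,-10],"gripper": 0.036},
    {"linear": [0,0,0.02],"rotation": [0,0,-9.6],"gripper": 0.036}
  ]
}}

```text
t: 5.88
eef_pos: [553.5, 17.5, 154.2]
ee_rot: [0.399, 0.917, 0.0, 0.001]
contact_force: [-0.4, 0.7, -0.1]
opening: 35.8
```

```bash
python3 - <<'E'
from h import *
s=rep()
im=cams.read_camera('wrist');save(im,'w6.png',None,1.5)
E
```

```text
t 5.88 pos [553.5  17.5 154.2] base [-0.1  0.5] toolx 133.01 F [-0.37  0.72 -0.06] M [-0.08   0.011  0.034] op 35.8 j7 0.82
```

View pics/w6.png

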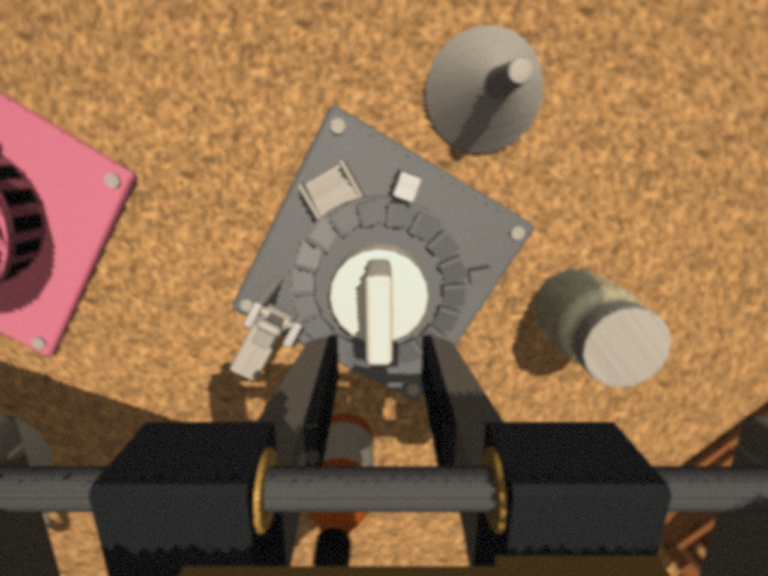

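Call:
{"op": "drive_tool", "data": {
  "rows": [
    {"linear": [0,0,0.03],"rotation": [0,0,0],"gripper": 0.036},
    {"linear": [0,0,0.03],"rotation": [0,0,0],"gripper": 0.036},
    {"linear": [0,0,0.008],"rotation": [0,0,0],"gripper": 0.036},
    {"linear": [0,0,0],"rotation": [0,0,0],"gripper": 0.02},
    {"linear": [0,0,0],"rotation": [0,0,0],"gripper": 0.016}
  ]
}}

```text
t: 6.55
eef_pos: [553.8, 17.1, 87.6]
ee_rot: [0.402, 0.916, 0.0, 0.001]
contact_force: [0.3, -0.2, -0.4]
opening: 18.1
```

```bash
python3 - <<'E'
from h import *
s=rep()
E
```

```text
t 6.55 pos [553.8  17.1  87.6] base [0.1 0.1] toolx 132.61 F [ 0.27 -0.17 -0.42] M [-0.083  0.053  0.052] op 18.1 j7 0.85
```

Call:
{"op": "drive_tool", "data": {
  "rows": [
    {"linear": [0,0,0],"rotation": [0,0,0],"gripper": 0.008},
    {"linear": [0,0,0],"rotation": [0,0,0],"gripper": 0.0},
    {"linear": [0,0,0],"rotation": [0,0,0],"gripper": 0.0}
  ]
}}

```text
t: 6.92
eef_pos: [553.5, 16.9, 87.6]
ee_rot: [0.402, 0.916, 0.0, 0.001]
contact_force: [-1.6, -1.8, 5.9]
opening: 13.8
```

```bash
python3 - <<'E'
from h import *
s=rep()
E
```

```text
t 6.92 pos [553.5  16.9  87.6] base [-0.2 -0.1] toolx 132.62 F [-1.59 -1.81  5.9 ] M [-0.295  0.466 -0.002] op 13.8 j7 0.85
```

Call:
{"op": "drive_tool", "data": {
  "rows": [
    {"linear": [0,0,0],"rotation": [0,0,-4],"gripper": 0.0},
    {"linear": [0,0,0],"rotation": [0,0,-6],"gripper": 0.0},
    {"linear": [0,0,0],"rotation": [0,0,-6],"gripper": 0.0}
  ]
}}

```text
t: 7.3
eef_pos: [553.8, 17.2, 87.6]
ee_rot: [0.269, 0.963, 0.0, 0.001]
contact_force: [-0.3, -0.0, 5.0]
opening: 13.6
```

```bash
python3 - <<'E'
from h import *
s=rep()
im=cams.read_camera('wrist');save(im,'w7.png',None,1.5)
E
```

```text
t 7.3 pos [553.8  17.2  87.6] base [0.1 0.2] toolx 148.81 F [-0.27 -0.01  4.98] M [-0.18   0.239 -0.128] op 13.6 j7 1.09
```

View pics/w7.png

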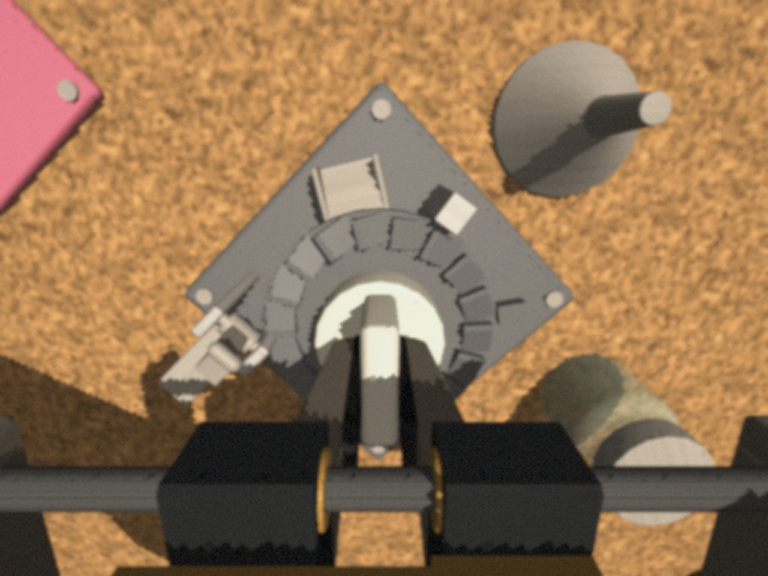

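Call:
{"op": "drive_tool", "data": {
  "rows": [
    {"linear": [0,0,0],"rotation": [0,0,-7],"gripper": 0.0},
    {"linear": [0,0,0],"rotation": [0,0,-7],"gripper": 0.0},
    {"linear": [0,0,0],"rotation": [0,0,-7],"gripper": 0.0},
    {"linear": [0,0,0],"rotation": [0,0,-7],"gripper": 0.0},
    {"linear": [0,0,0],"rotation": [0,0,-6],"gripper": 0.0}
  ]
}}

```text
t: 7.98
eef_pos: [554.0, 17.9, 87.6]
ee_rot: [-0.024, 1.0, 0.001, 0.001]
contact_force: [-0.2, 2.2, 5.3]
opening: 13.7
```

```bash
python3 - <<'E'
from h import *
s=rep()
E
```

```text
t 7.97 pos [554.   17.9  87.6] base [0.5 0.8] toolx -177.22 F [-0.2   2.18  5.28] M [ 0.259  0.243 -0.116] op 13.7 j7 1.6
```

Call:
{"op": "drive_tool", "data": {
  "rows": [
    {"linear": [0,0,0],"rotation": [0,0,-2],"gripper": 0.0},
    {"linear": [0,0,0],"rotation": [0,0,-2],"gripper": 0.0},
    {"linear": [0,0,0],"rotation": [0,0,-1],"gripper": 0.0}
  ]
}}

```text
t: 8.35
eef_pos: [554.0, 18.0, 87.6]
ee_rot: [-0.066, 0.998, 0.001, 0.001]
contact_force: [-0.6, 1.6, 5.5]
opening: 13.4
```

```bash
python3 - <<'E'
from h import *
s=rep()
E
```

```text
t 8.35 pos [554.   18.   87.6] base [0.5 0.9] toolx -172.39 F [-0.64  1.61  5.51] M [ 0.332  0.194 -0.089] op 13.4 j7 1.67
```

Call:
{"op": "drive_tool", "data": {
  "rows": [
    {"linear": [0,0,0],"rotation": [0,0,-1],"gripper": 0.0},
    {"linear": [0,0,0],"rotation": [0,0,-1],"gripper": 0.0},
    {"linear": [0,0,0],"rotation": [0,0,-0.5],"gripper": 0.0}
  ]
}}

```text
t: 8.72
eef_pos: [554.0, 18.0, 87.6]
ee_rot: [-0.088, 0.996, 0.001, 0.001]
contact_force: [-0.2, 1.7, 6.0]
opening: 14.0
```

```bash
python3 - <<'E'
from h import *
s=rep()
E
```

```text
t 8.72 pos [554.   18.   87.6] base [0.5 1. ] toolx -169.91 F [-0.17  1.72  5.97] M [ 0.352  0.245 -0.144] op 14.0 j7 1.7
```

Call:
{"op": "drive_tool", "data": {
  "rows": [
    {"linear": [0,0,0],"rotation": [0,0,-0.5],"gripper": 0.0},
    {"linear": [0,0,0],"rotation": [0,0,-0.5],"gripper": 0.0}
  ]
}}

```text
t: 8.98
eef_pos: [553.9, 18.1, 87.6]
ee_rot: [-0.097, 0.995, 0.001, 0.001]
contact_force: [0.2, 1.6, 6.0]
opening: 13.7
```

```bash
python3 - <<'E'
from h import *
s=rep()
E
```

```text
t 8.97 pos [553.9  18.1  87.6] base [0.5 1. ] toolx -168.91 F [0.21 1.59 6.05] M [ 0.334  0.238 -0.176] op 13.7 j7 1.72
```

Call:
{"op": "drive_tool", "data": {
  "rows": [
    {"linear": [0,0,0],"rotation": [0,0,-0.5],"gripper": 0.0},
    {"linear": [0,0,0],"rotation": [0,0,-0.5],"gripper": 0.0}
  ]
}}

```text
t: 9.22
eef_pos: [554.0, 18.1, 87.6]
ee_rot: [-0.105, 0.994, 0.001, 0.001]
contact_force: [-0.5, 1.2, 6.2]
opening: 13.8
```

```bash
python3 - <<'E'
from h import *
s=rep()
E
```

```text
t 9.22 pos [554.   18.1  87.6] base [0.5 1. ] toolx -167.91 F [-0.47  1.16  6.16] M [ 0.375  0.253 -0.164] op 13.8 j7 1.73
```

Call:
{"op": "drive_tool", "data": {
  "rows": [
    {"linear": [0,0,0],"rotation": [0,0,-0.4],"gripper": 0.0},
    {"linear": [0,0,0],"rotation": [0,0,-0.2],"gripper": 0.0}
  ]
}}

```text
t: 9.48
eef_pos: [553.9, 18.1, 87.6]
ee_rot: [-0.11, 0.994, 0.001, 0.001]
contact_force: [-1.0, 1.0, 5.5]
opening: 13.8
```

```bash
python3 - <<'E'
from h import *
s=rep()
E
```

```text
t 9.47 pos [553.9  18.1  87.6] base [0.5 1. ] toolx -167.32 F [-1.02  0.99  5.54] M [ 0.336  0.278 -0.104] op 13.8 j7 1.74
```

Call:
{"op": "drive_tool", "data": {
  "rows": [
    {"linear": [0,0,0],"rotation": [0,0,-0.4],"gripper": 0.0},
    {"linear": [0,0,0],"rotation": [0,0,0],"gripper": 0.0}
  ]
}}

```text
t: 9.72
eef_pos: [554.0, 18.2, 87.6]
ee_rot: [-0.114, 0.993, 0.001, 0.001]
contact_force: [-0.5, 1.3, 4.7]
opening: 13.6
```

```bash
python3 - <<'E'
from h import *
s=rep()
E
```

```text
t 9.72 pos [554.   18.2  87.6] base [0.5 1.1] toolx -166.91 F [-0.51  1.27  4.73] M [ 0.388  0.263 -0.088] op 13.6 j7 1.75
```

Call:
{"op": "drive_tool", "data": {
  "rows": [
    {"linear": [0,0,0],"rotation": [0,0,-0.4],"gripper": 0.0},
    {"linear": [0,0,0],"rotation": [0,0,0],"gripper": 0.0}
  ]
}}

```text
t: 9.98
eef_pos: [553.9, 18.1, 87.6]
ee_rot: [-0.117, 0.993, 0.001, 0.001]
contact_force: [-1.2, 1.3, 5.9]
opening: 13.9
```

```bash
python3 - <<'E'
from h import *
s=rep()
im=cams.read_camera('wrist');save(im,'w8.png',None,1.5)
E
```

```text
t 9.97 pos [553.9  18.1  87.6] base [0.5 1. ] toolx -166.57 F [-1.18  1.31  5.95] M [ 0.357  0.212 -0.312] op 13.9 j7 1.75
```

View pics/w8.png

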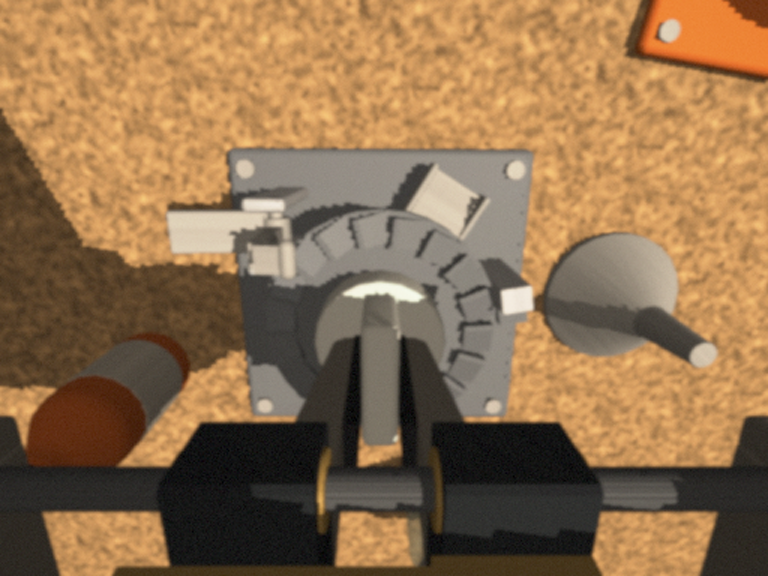

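Call:
{"op": "drive_tool", "data": {
  "rows": [
    {"linear": [0,0,0],"rotation": [0,0,-0.15],"gripper": 0.0},
    {"linear": [0,0,0],"rotation": [0,0,0],"gripper": 0.0}
  ]
}}

```text
t: 10.28
eef_pos: [553.9, 18.2, 87.6]
ee_rot: [-0.118, 0.993, 0.001, 0.001]
contact_force: [-0.4, 1.7, 5.5]
opening: 13.8
```

```bash
python3 - <<'E'
from h import *
s=rep()
E
```

```text
t 10.28 pos [553.9  18.2  87.6] base [0.5 1.1] toolx -166.43 F [-0.4   1.68  5.47] M [ 0.398  0.247 -0.366] op 13.8 j7 1.76
```

Call:
{"op": "drive_tool", "data": {
  "rows": [
    {"linear": [0,0,0],"rotation": [0,0,-0.25],"gripper": 0.0},
    {"linear": [0,0,0],"rotation": [0,0,0],"gripper": 0.0}
  ]
}}

```text
t: 10.52
eef_pos: [554.0, 18.2, 87.6]
ee_rot: [-0.12, 0.993, 0.001, 0.001]
contact_force: [-0.4, 2.9, 5.8]
opening: 14.0
```

```bash
python3 - <<'E'
from h import *
s=rep()
E
```

```text
t 10.53 pos [554.   18.2  87.6] base [0.5 1.1] toolx -166.2 F [-0.38  2.91  5.81] M [ 0.409  0.225 -0.444] op 14.0 j7 1.76
```

Call:
{"op": "drive_tool", "data": {
  "rows": [
    {"linear": [0,0,0],"rotation": [0,0,-0.25],"gripper": 0.0},
    {"linear": [0,0,0],"rotation": [0,0,-0.15],"gripper": 0.0}
  ]
}}

```text
t: 10.78
eef_pos: [554.0, 18.2, 87.6]
ee_rot: [-0.123, 0.992, 0.001, 0.001]
contact_force: [-0.7, 2.5, 5.8]
opening: 14.0
```

```bash
python3 - <<'E'
from h import *
s=rep()
E
```

```text
t 10.78 pos [554.   18.2  87.6] base [0.5 1.1] toolx -165.81 F [-0.68  2.54  5.81] M [ 0.467  0.238 -0.581] op 14.0 j7 1.76
```

Call:
{"op": "drive_tool", "data": {
  "rows": [
    {"linear": [0,0,0],"rotation": [0,0,0],"gripper": 0.0},
    {"linear": [0,0,0],"rotation": [0,0,0],"gripper": 0.0}
  ]
}}

```text
t: 11.02
eef_pos: [554.0, 18.2, 87.6]
ee_rot: [-0.123, 0.992, 0.001, 0.001]
contact_force: [-1.3, 2.2, 6.2]
opening: 13.6
```

```bash
python3 - <<'E'
from h import *
s=rep()
E
```

```text
t 11.03 pos [554.   18.2  87.6] base [0.5 1.1] toolx -165.83 F [-1.26  2.2   6.21] M [ 0.448  0.257 -0.607] op 13.6 j7 1.76
```

Call:
{"op": "drive_tool", "data": {
  "rows": [
    {"linear": [0,0,0],"rotation": [0,0,0],"gripper": 0.0},
    {"linear": [0,0,0],"rotation": [0,0,0],"gripper": 0.0},
    {"linear": [0,0,0],"rotation": [0,0,0],"gripper": 0.0}
  ]
}}

```text
t: 11.4
eef_pos: [553.9, 18.2, 87.6]
ee_rot: [-0.123, 0.992, 0.001, 0.001]
contact_force: [-0.8, 2.3, 5.7]
opening: 13.6
```

```bash
python3 - <<'E'
from h import *
s=rep()
E
```

```text
t 11.4 pos [553.9  18.2  87.6] base [0.5 1.1] toolx -165.83 F [-0.82  2.27  5.71] M [ 0.432  0.206 -0.592] op 13.6 j7 1.76
```

Call:
{"op": "drive_tool", "data": {
  "rows": [
    {"linear": [0,0,0],"rotation": [0,0,0.8],"gripper": 0.0},
    {"linear": [0,0,0],"rotation": [0,0,0.8],"gripper": 0.0},
    {"linear": [0,0,0],"rotation": [0,0,0],"gripper": 0.0}
  ]
}}

```text
t: 11.78
eef_pos: [553.9, 18.2, 87.6]
ee_rot: [-0.111, 0.994, 0.0, 0.001]
contact_force: [0.1, 1.5, 6.6]
opening: 14.3
```

```bash
python3 - <<'E'
from h import *
s=rep()
E
```

```text
t 11.78 pos [553.9  18.2  87.6] base [0.5 1.1] toolx -167.28 F [0.06 1.52 6.62] M [0.371 0.242 0.065] op 14.3 j7 1.74
```

Call:
{"op": "drive_tool", "data": {
  "rows": [
    {"linear": [0,0,0],"rotation": [0,0,0],"gripper": 0.036},
    {"linear": [0,0,0],"rotation": [0,0,0],"gripper": 0.036},
    {"linear": [0,0,0],"rotation": [0,0,0],"gripper": 0.036},
    {"linear": [0,0,-0.03],"rotation": [0,0,0],"gripper": 0.036},
    {"linear": [0,0,-0.06],"rotation": [0,0,0],"gripper": 0.036}
  ]
}}

```text
t: 12.4
eef_pos: [551.1, 16.9, 175.2]
ee_rot: [-0.111, 0.994, -0.0, -0.003]
contact_force: [0.6, 1.0, 0.7]
opening: 36.2
```

Call:
{"op": "drive_tool", "data": {
  "rows": [
    {"linear": [0,0,0],"rotation": [0,0,10],"gripper": 0.0},
    {"linear": [0,0,0],"rotation": [0,0,10],"gripper": 0.0},
    {"linear": [0,0,0],"rotation": [0,0,10],"gripper": 0.0},
    {"linear": [0,0,0],"rotation": [0,0,10],"gripper": 0.0},
    {"linear": [0,0,0],"rotation": [0,0,10],"gripper": 0.0}
  ]
}}

```text
t: 13.02
eef_pos: [552.9, 17.0, 176.4]
ee_rot: [0.322, 0.947, -0.0, -0.0]
contact_force: [-0.3, 0.4, 0.4]
opening: 0.3
```

Call:
{"op": "drive_tool", "data": {
  "rows": [
    {"linear": [0,0,0],"rotation": [0,0,10],"gripper": 0.0},
    {"linear": [0,0,0],"rotation": [0,0,10],"gripper": 0.0},
    {"linear": [0,0,0],"rotation": [0,0,10],"gripper": 0.0},
    {"linear": [0,0,0],"rotation": [0,0,9.6],"gripper": 0.0}
  ]
}}

```text
t: 13.52
eef_pos: [552.9, 17.0, 176.4]
ee_rot: [0.624, 0.782, -0.0, -0.0]
contact_force: [0.1, 0.3, -1.1]
opening: 0.5
```

```bash
python3 - <<'E'
from h import *
s=rep()
im=cams.read_camera('wrist');save(im,'w9.png',None,1.5)
E
```

```text
t 13.53 pos [552.9  17.  176.4] base [-0.8  0.2] toolx 102.8 F [ 0.08  0.3  -1.14] M [-0.084  0.07   0.011] op 0.5 j7 0.29
```

View pics/w9.png

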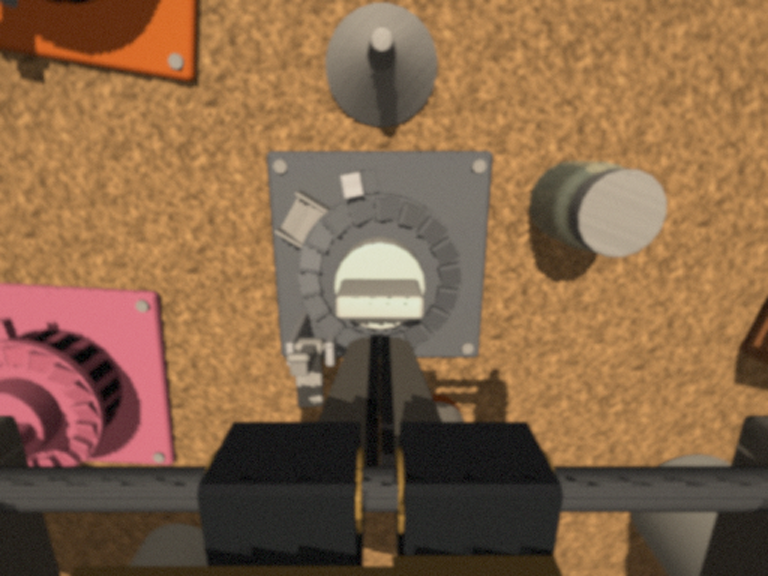

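Call:
{"op": "drive_tool", "data": {
  "rows": [
    {"linear": [-0.034,-0.0236,0],"rotation": [0,0,0],"gripper": 0.0},
    {"linear": [-0.034,-0.0236,0],"rotation": [0,0,0],"gripper": 0.0},
    {"linear": [0,0,0.03],"rotation": [0,0,0],"gripper": 0.0},
    {"linear": [0,0,0],"rotation": [0,0,0],"gripper": 0.0}
  ]
}}

```text
t: 14.08
eef_pos: [520.9, -60.0, 145.1]
ee_rot: [0.621, 0.784, -0.001, -0.002]
contact_force: [-0.2, 0.5, -0.1]
opening: 0.5
```

```bash
python3 - <<'E'
from h import *
s=rep()
im=cams.read_camera('side');save(im,'s10.png',(200,120,370,260),4)
E
```

```text
t 14.07 pos [520.9 -60.  145.1] base [-49.4 -67.6] toolx 103.2 F [-0.18  0.54 -0.15] M [-0.036  0.074 -0.02 ] op 0.5 j7 0.46
```

View pics/s10.png

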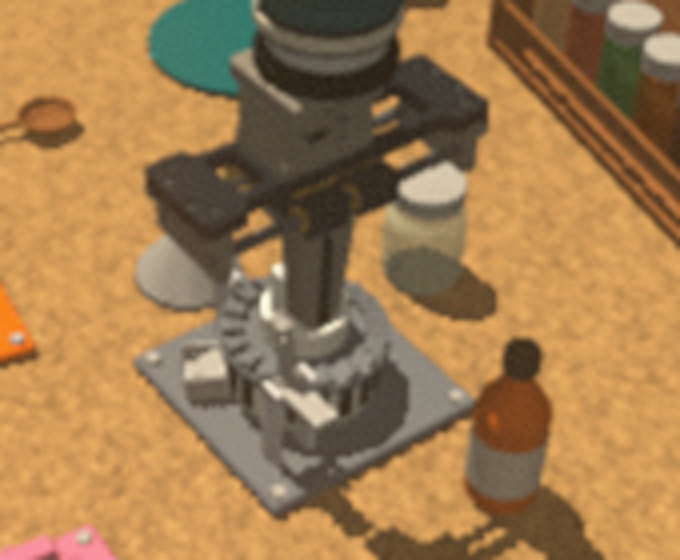

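Call:
{"op": "drive_tool", "data": {
  "rows": [
    {"linear": [0,0,0.025],"rotation": [0,0,0],"gripper": 0.0},
    {"linear": [0,0,0.026],"rotation": [0,0,0],"gripper": 0.0},
    {"linear": [0.004,0,0],"rotation": [0,0,0],"gripper": 0.0},
    {"linear": [0.006,0,0],"rotation": [0,0,0],"gripper": 0.0},
    {"linear": [0.006,0,0],"rotation": [0,0,0],"gripper": 0.0}
  ]
}}

```text
t: 14.75
eef_pos: [519.9, -43.7, 96.9]
ee_rot: [0.621, 0.784, 0.001, 0.001]
contact_force: [0.9, -1.0, 0.3]
opening: 0.6
```

Call:
{"op": "drive_tool", "data": {
  "rows": [
    {"linear": [0.006,0,0],"rotation": [0,0,0],"gripper": 0.0},
    {"linear": [0.005,0,0],"rotation": [0,0,0],"gripper": 0.0},
    {"linear": [0.005,0,0],"rotation": [0,0,0],"gripper": 0.0},
    {"linear": [0.003,0,0],"rotation": [0,0,0],"gripper": 0.0}
  ]
}}

```text
t: 15.25
eef_pos: [514.5, -25.4, 95.6]
ee_rot: [0.621, 0.783, 0.0, -0.0]
contact_force: [-0.3, -0.3, 0.3]
opening: 0.4
```

```bash
python3 - <<'E'
from h import *
s=rep()
im=cams.read_camera('side');save(im,'s11.png',(200,120,370,260),4)
E
```

```text
t 15.25 pos [514.5 -25.4  95.6] base [-47.8 -32.4] toolx 103.16 F [-0.26 -0.34  0.3 ] M [-0.084  0.022 -0.016] op 0.4 j7 0.43
```

View pics/s11.png

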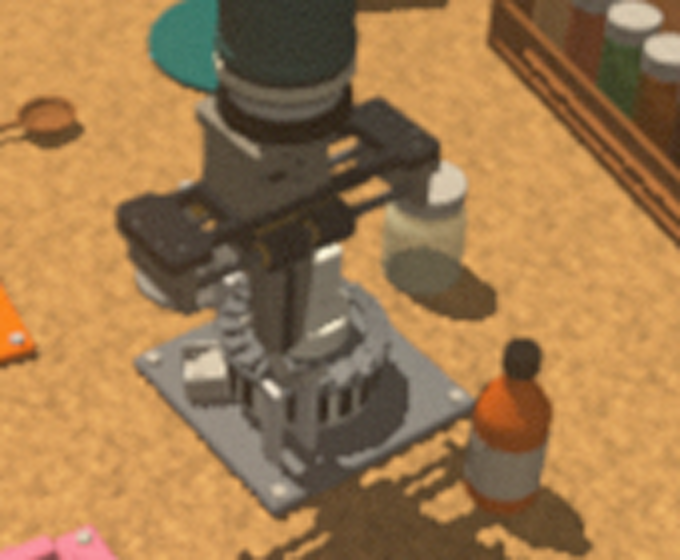

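Call:
{"op": "drive_tool", "data": {
  "rows": [
    {"linear": [0.004,0,0],"rotation": [0,0,0],"gripper": 0.0},
    {"linear": [0,0,-0.02],"rotation": [0,0,0],"gripper": 0.0},
    {"linear": [0,0,-0.04],"rotation": [0,0,0],"gripper": 0.0},
    {"linear": [0,0,-0.02],"rotation": [0,0,0],"gripper": 0.02}
  ]
}}

```text
t: 15.8
eef_pos: [514.4, -21.9, 177.3]
ee_rot: [0.622, 0.783, 0.001, 0.001]
contact_force: [-0.2, -0.3, 0.3]
opening: 8.2
```

```bash
python3 - <<'E'
from h import *
s=rep()
im=cams.read_camera('side');save(im,'s12.png',(200,120,370,260),4)
im=cams.read_camera('wrist');save(im,'w12.png',None,1.5)
E
```

```text
t 15.8 pos [514.4 -21.9 177.3] base [-47.1 -29. ] toolx 103.12 F [-0.21 -0.25  0.33] M [-0.063  0.11   0.005] op 8.2 j7 0.36
```

View pics/s12.png

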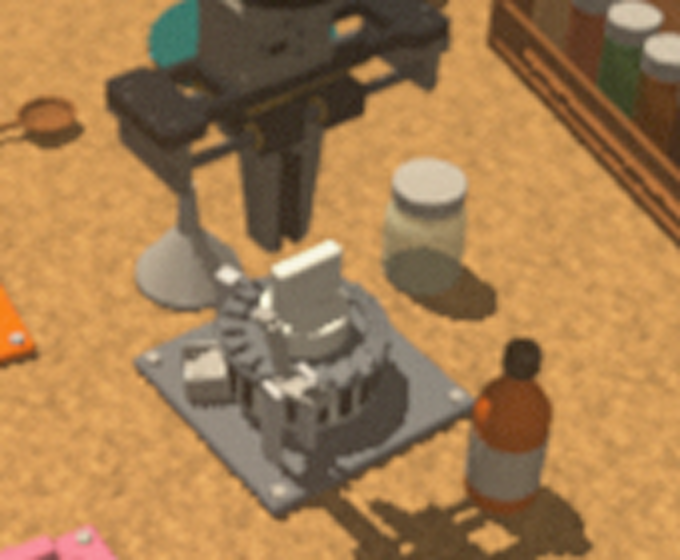

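View pics/w12.png

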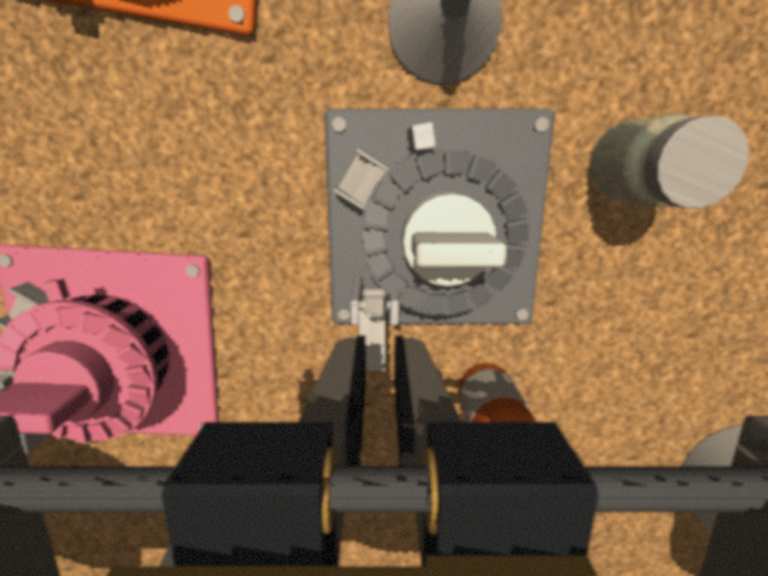

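Call:
{"op": "drive_tool", "data": {
  "rows": [
    {"linear": [-0.038,-0.001,0],"rotation": [0,0,0],"gripper": 0.0},
    {"linear": [0,0,0.03],"rotation": [0,0,0],"gripper": 0.0},
    {"linear": [0,0,0.03],"rotation": [0,0,0],"gripper": 0.0},
    {"linear": [0,0,0.023],"rotation": [0,0,0],"gripper": 0.0},
    {"linear": [0.004,0,0],"rotation": [0,0,0],"gripper": 0.0}
  ]
}}

```text
t: 16.52
eef_pos: [518.3, -55.4, 90.2]
ee_rot: [0.622, 0.783, -0.002, -0.002]
contact_force: [-0.4, -0.4, -0.1]
opening: 0.5
```

Call:
{"op": "drive_tool", "data": {
  "rows": [
    {"linear": [0.006,0,0],"rotation": [0,0,0],"gripper": 0.0},
    {"linear": [0.006,0,0],"rotation": [0,0,0],"gripper": 0.0},
    {"linear": [0.006,0,0],"rotation": [0,0,0],"gripper": 0.0},
    {"linear": [0.006,0,0],"rotation": [0,0,0],"gripper": 0.0},
    {"linear": [0.005,0,0],"rotation": [0,0,0],"gripper": 0.0}
  ]
}}

```text
t: 17.15
eef_pos: [513.9, -26.3, 92.8]
ee_rot: [0.621, 0.784, 0.0, 0.0]
contact_force: [0.2, 0.2, 0.7]
opening: 0.5
```

Call:
{"op": "drive_tool", "data": {
  "rows": [
    {"linear": [0.005,0,0],"rotation": [0,0,0],"gripper": 0.0},
    {"linear": [0.004,0,0],"rotation": [0,0,0],"gripper": 0.0},
    {"linear": [0.004,0,0],"rotation": [0,0,0],"gripper": 0.0}
  ]
}}

```text
t: 17.52
eef_pos: [510.8, -14.1, 92.6]
ee_rot: [0.622, 0.783, 0.0, 0.0]
contact_force: [-0.5, -0.4, -0.6]
opening: 0.4
```

```bash
python3 - <<'E'
from h import *
s=rep()
im=cams.read_camera('side');save(im,'s13.png',(200,120,370,260),4)
E
```

```text
t 17.52 pos [510.8 -14.1  92.6] base [-48.8 -20.6] toolx 103.14 F [-0.5  -0.41 -0.56] M [-0.093  0.049 -0.039] op 0.4 j7 0.42
```

View pics/s13.png

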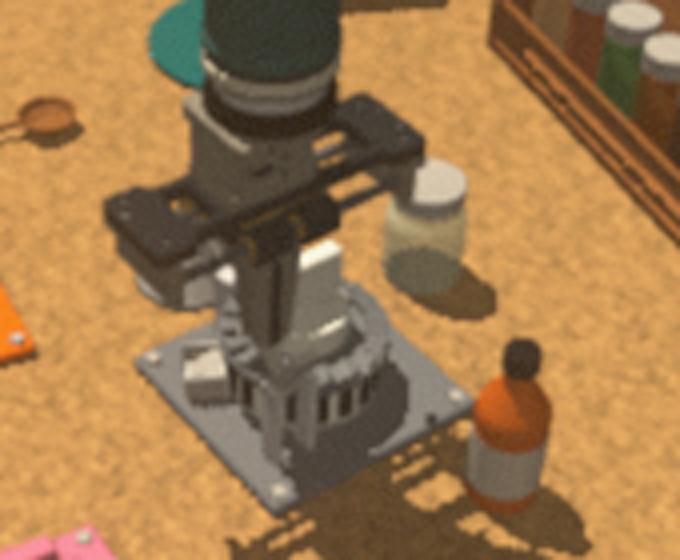

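Call:
{"op": "drive_tool", "data": {
  "rows": [
    {"linear": [0,0,-0.02],"rotation": [0,0,0],"gripper": 0.0},
    {"linear": [0,0,-0.04],"rotation": [0,0,0],"gripper": 0.0},
    {"linear": [0,0,-0.02],"rotation": [0,0,0],"gripper": 0.02}
  ]
}}

```text
t: 17.95
eef_pos: [511.7, -14.5, 174.4]
ee_rot: [0.622, 0.783, 0.001, 0.001]
contact_force: [1.0, 0.6, -0.9]
opening: 8.4
```

```bash
python3 - <<'E'
from h import *
s=rep()
im=cams.read_camera('side');save(im,'s14.png',(200,120,370,260),4)
im=cams.read_camera('wrist');save(im,'w14.png',None,1.5)
E
```

```text
t 17.95 pos [511.7 -14.5 174.4] base [-48.1 -21.1] toolx 103.12 F [ 1.05  0.63 -0.94] M [-0.071  0.06   0.011] op 8.4 j7 0.35
```

View pics/s14.png

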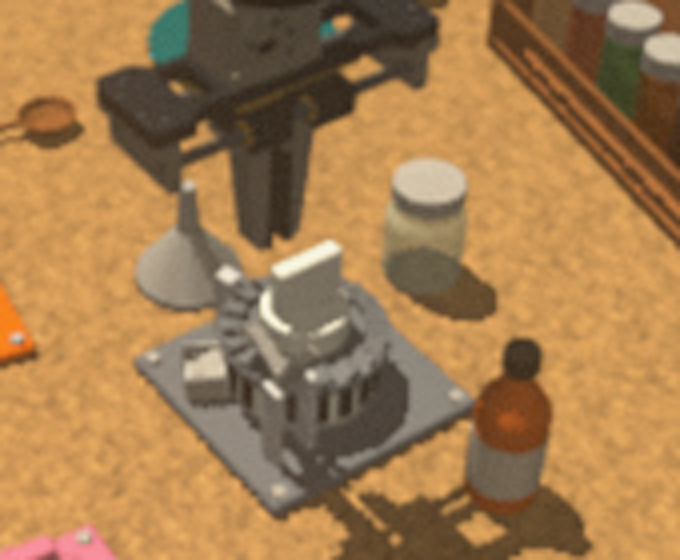

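View pics/w14.png

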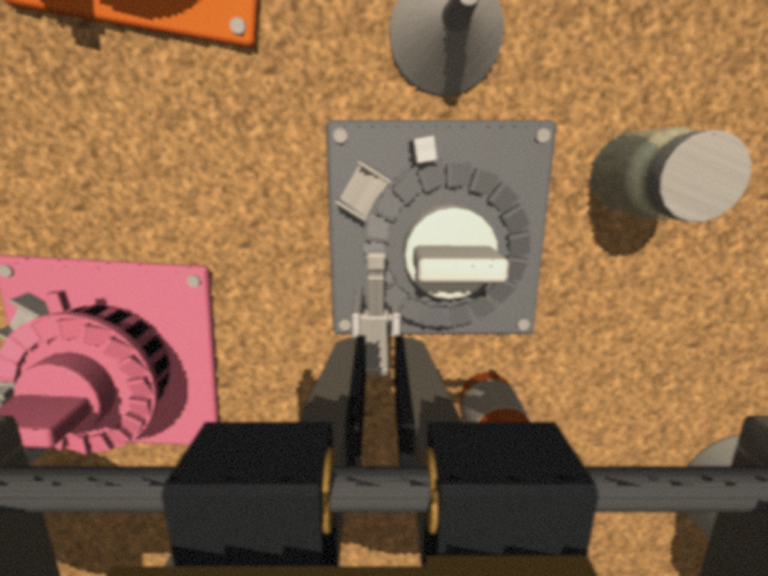

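Call:
{"op": "drive_tool", "data": {
  "rows": [
    {"linear": [0.0212,0.0482,0],"rotation": [0,0,0],"gripper": 0.036},
    {"linear": [0,0,0],"rotation": [0,0,-10],"gripper": 0.036},
    {"linear": [0,0,0],"rotation": [0,0,-10],"gripper": 0.036},
    {"linear": [0,0,0],"rotation": [0,0,-10],"gripper": 0.036},
    {"linear": [0,0,0],"rotation": [0,0,-10],"gripper": 0.036}
  ]
}}

```text
t: 18.68
eef_pos: [552.2, 17.3, 171.1]
ee_rot: [0.313, 0.95, -0.0, -0.001]
contact_force: [0.2, -0.3, -0.4]
opening: 36.2
```

Call:
{"op": "drive_tool", "data": {
  "rows": [
    {"linear": [0,0,0],"rotation": [0,0,-10],"gripper": 0.036},
    {"linear": [0,0,0],"rotation": [0,0,-10],"gripper": 0.036},
    {"linear": [0,0,0],"rotation": [0,0,-10],"gripper": 0.036},
    {"linear": [0,0,0],"rotation": [0,0,-10],"gripper": 0.036},
    {"linear": [0,0,0],"rotation": [0,0,-9.6],"gripper": 0.036}
  ]
}}

```text
t: 19.3
eef_pos: [552.2, 17.3, 171.1]
ee_rot: [-0.114, 0.994, 0.0, -0.001]
contact_force: [1.8, -0.1, -0.1]
opening: 36.1
```

```bash
python3 - <<'E'
from h import *
s=rep()
im=cams.read_camera('side');save(im,'s15.png',(200,120,370,260),4)
im=cams.read_camera('wrist');save(im,'w15.png',None,1.5)
E
```

```text
t 19.3 pos [552.2  17.3 171.1] base [-1.4  0.6] toolx -166.94 F [ 1.75 -0.11 -0.13] M [0.074 0.009 0.024] op 36.1 j7 1.75
```

View pics/s15.png

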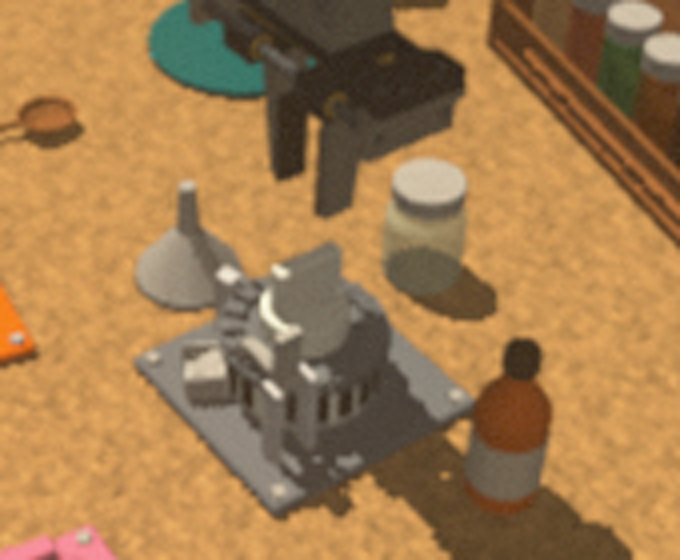

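View pics/w15.png

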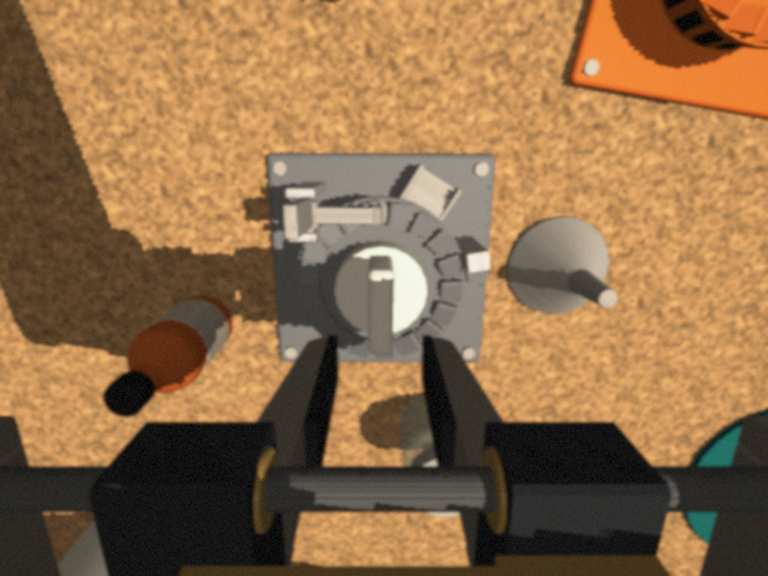

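Call:
{"op": "drive_tool", "data": {
  "rows": [
    {"linear": [-0.0015,0,0.03],"rotation": [0,0,0],"gripper": 0.036},
    {"linear": [0,0,0.03],"rotation": [0,0,0],"gripper": 0.036},
    {"linear": [0,0,0.024],"rotation": [0,0,0],"gripper": 0.036},
    {"linear": [0,0,0],"rotation": [0,0,0],"gripper": 0.02},
    {"linear": [0,0,0],"rotation": [0,0,0],"gripper": 0.016}
  ]
}}

```text
t: 20.02
eef_pos: [554.8, 17.6, 89.0]
ee_rot: [-0.11, 0.994, -0.0, 0.0]
contact_force: [0.1, -0.3, 1.0]
opening: 18.0
```

Call:
{"op": "drive_tool", "data": {
  "rows": [
    {"linear": [0,0,0],"rotation": [0,0,0],"gripper": 0.008},
    {"linear": [0,0,0],"rotation": [0,0,0],"gripper": 0.0},
    {"linear": [0,0,0],"rotation": [0,0,0],"gripper": 0.0}
  ]
}}

```text
t: 20.4
eef_pos: [554.9, 18.3, 89.3]
ee_rot: [-0.111, 0.994, 0.0, 0.001]
contact_force: [0.3, 4.1, 0.9]
opening: 13.5
```

```bash
python3 - <<'E'
from h import *
s=rep()
E
```

```text
t 20.4 pos [554.9  18.3  89.3] base [1.5 1. ] toolx -167.23 F [0.25 4.06 0.86] M [0.677 0.133 0.074] op 13.5 j7 1.75
```

Call:
{"op": "drive_tool", "data": {
  "rows": [
    {"linear": [0,0.0005,0],"rotation": [0,0,4],"gripper": 0.0},
    {"linear": [0,0,0],"rotation": [0,0,5],"gripper": 0.0},
    {"linear": [0,0,0],"rotation": [0,0,5],"gripper": 0.0}
  ]
}}

```text
t: 20.78
eef_pos: [554.9, 17.8, 89.3]
ee_rot: [0.012, 1.0, -0.0, 0.001]
contact_force: [0.5, 0.3, 0.9]
opening: 13.5
```

```bash
python3 - <<'E'
from h import *
s=rep()
E
```

```text
t 20.77 pos [554.9  17.8  89.3] base [1.4 0.5] toolx 178.59 F [0.46 0.27 0.88] M [0.123 0.011 0.141] op 13.5 j7 1.54
```

Call:
{"op": "drive_tool", "data": {
  "rows": [
    {"linear": [0,0,0],"rotation": [0,0,3],"gripper": 0.0},
    {"linear": [0,0,0],"rotation": [0,0,3],"gripper": 0.0},
    {"linear": [0,0,0],"rotation": [0,0,2.5],"gripper": 0.0},
    {"linear": [0,0,0],"rotation": [0,0,0],"gripper": 0.0}
  ]
}}

```text
t: 21.28
eef_pos: [555.0, 17.4, 89.3]
ee_rot: [0.085, 0.996, -0.0, 0.001]
contact_force: [-0.2, -0.8, 5.7]
opening: 13.8
```

```bash
python3 - <<'E'
from h import *
s=rep()
im=cams.read_camera('side');save(im,'s16.png',(200,120,370,260),4)
im=cams.read_camera('wrist');save(im,'w16.png',None,1.5)
E
```

```text
t 21.27 pos [555.   17.4  89.3] base [1.3 0.2] toolx 170.2 F [-0.18 -0.77  5.74] M [-0.227  0.124 -0.08 ] op 13.8 j7 1.42
```

View pics/w16.png

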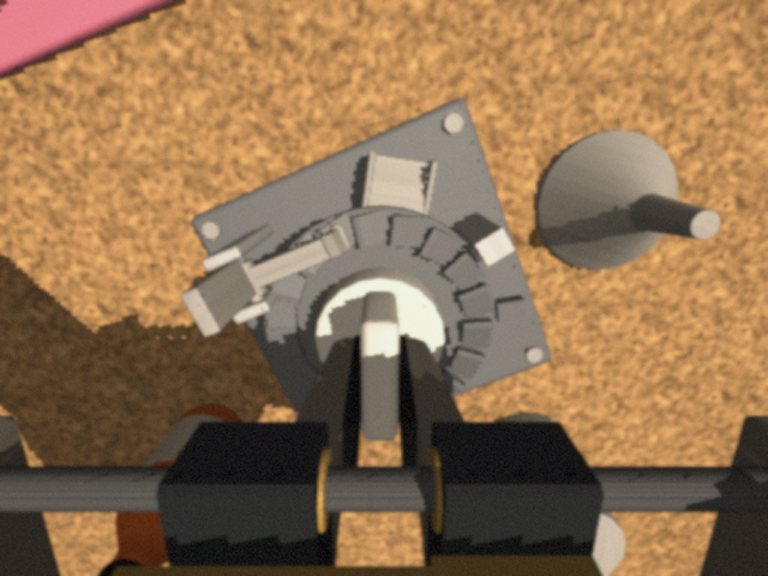

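Call:
{"op": "drive_tool", "data": {
  "rows": [
    {"linear": [0,0,0],"rotation": [0,0,-1.5],"gripper": 0.0},
    {"linear": [0,0,0],"rotation": [0,0,-1.5],"gripper": 0.0},
    {"linear": [0,0,0],"rotation": [0,0,-0.5],"gripper": 0.0}
  ]
}}

```text
t: 21.75
eef_pos: [554.9, 17.6, 89.3]
ee_rot: [0.055, 0.999, 0.0, 0.001]
contact_force: [-0.5, -0.6, 4.6]
opening: 13.4
```

```bash
python3 - <<'E'
from h import *
s=rep()
E
```

```text
t 21.75 pos [554.9  17.6  89.3] base [1.3 0.3] toolx 173.74 F [-0.49 -0.63  4.6 ] M [-0.202  0.175 -0.136] op 13.4 j7 1.47
```

Call:
{"op": "drive_tool", "data": {
  "rows": [
    {"linear": [0,0,0],"rotation": [0,0,-0.4],"gripper": 0.0},
    {"linear": [0,0,0],"rotation": [0,0,0],"gripper": 0.0}
  ]
}}

```text
t: 22.0
eef_pos: [555.0, 17.6, 89.3]
ee_rot: [0.051, 0.999, 0.0, 0.001]
contact_force: [-0.9, -0.6, 6.2]
opening: 13.5
```

```bash
python3 - <<'E'
from h import *
s=rep()
E
```

```text
t 22.0 pos [555.   17.6  89.3] base [1.4 0.3] toolx 174.12 F [-0.93 -0.58  6.19] M [-0.073  0.151 -0.102] op 13.5 j7 1.48
```

Call:
{"op": "drive_tool", "data": {
  "rows": [
    {"linear": [0,0,0],"rotation": [0,0,-0.4],"gripper": 0.0},
    {"linear": [0,0,0],"rotation": [0,0,0],"gripper": 0.0}
  ]
}}

```text
t: 22.25
eef_pos: [555.0, 17.6, 89.3]
ee_rot: [0.048, 0.999, 0.0, 0.001]
contact_force: [-0.6, -0.3, 6.4]
opening: 13.4
```

```bash
python3 - <<'E'
from h import *
s=rep()
E
```

```text
t 22.25 pos [555.   17.6  89.3] base [1.4 0.3] toolx 174.52 F [-0.64 -0.29  6.37] M [-0.142  0.133 -0.132] op 13.4 j7 1.48
```

Call:
{"op": "drive_tool", "data": {
  "rows": [
    {"linear": [0,0,0],"rotation": [0,0,-0.4],"gripper": 0.0},
    {"linear": [0,0,0],"rotation": [0,0,0],"gripper": 0.0}
  ]
}}

```text
t: 22.5
eef_pos: [554.9, 17.7, 89.3]
ee_rot: [0.044, 0.999, 0.0, 0.001]
contact_force: [-1.3, -0.6, 6.2]
opening: 14.0
```

```bash
python3 - <<'E'
from h import *
s=rep()
E
```

```text
t 22.5 pos [554.9  17.7  89.3] base [1.3 0.4] toolx 174.92 F [-1.28 -0.56  6.23] M [-0.076  0.196 -0.086] op 14.0 j7 1.49
```

Call:
{"op": "drive_tool", "data": {
  "rows": [
    {"linear": [0,0,0],"rotation": [0,0,-0.4],"gripper": 0.0},
    {"linear": [0,0,0],"rotation": [0,0,0],"gripper": 0.0}
  ]
}}

```text
t: 22.75
eef_pos: [555.0, 17.6, 89.3]
ee_rot: [0.041, 0.999, 0.0, 0.001]
contact_force: [-0.3, -0.2, 4.6]
opening: 13.7
```

```bash
python3 - <<'E'
from h import *
s=rep()
E
```

```text
t 22.75 pos [555.   17.6  89.3] base [1.4 0.3] toolx 175.32 F [-0.27 -0.17  4.57] M [-0.161  0.12  -0.066] op 13.7 j7 1.49
```

Call:
{"op": "drive_tool", "data": {
  "rows": [
    {"linear": [0,0,0],"rotation": [0,0,-0.3],"gripper": 0.0},
    {"linear": [0,0,0],"rotation": [0,0,0],"gripper": 0.0}
  ]
}}

```text
t: 23.0
eef_pos: [555.0, 17.7, 89.3]
ee_rot: [0.038, 0.999, 0.0, 0.001]
contact_force: [-0.1, -0.7, 5.3]
opening: 13.9
```

```bash
python3 - <<'E'
from h import *
s=rep()
E
```

```text
t 23.0 pos [555.   17.7  89.3] base [1.4 0.4] toolx 175.62 F [-0.1  -0.68  5.26] M [-0.131  0.139 -0.169] op 13.9 j7 1.5
```

Call:
{"op": "drive_tool", "data": {
  "rows": [
    {"linear": [0,0,0],"rotation": [0,0,-0.3],"gripper": 0.0},
    {"linear": [0,0,0],"rotation": [0,0,0],"gripper": 0.0}
  ]
}}

```text
t: 23.25
eef_pos: [555.0, 17.7, 89.3]
ee_rot: [0.036, 0.999, 0.0, 0.001]
contact_force: [-0.6, -0.2, 5.0]
opening: 13.6
```

```bash
python3 - <<'E'
from h import *
s=rep()
E
```

```text
t 23.25 pos [555.   17.7  89.3] base [1.4 0.4] toolx 175.9 F [-0.59 -0.16  5.03] M [-0.091  0.106 -0.194] op 13.6 j7 1.5
```

Call:
{"op": "drive_tool", "data": {
  "rows": [
    {"linear": [0,0,0],"rotation": [0,0,-0.3],"gripper": 0.0},
    {"linear": [0,0,0],"rotation": [0,0,0],"gripper": 0.0}
  ]
}}

```text
t: 23.5
eef_pos: [554.9, 17.7, 89.3]
ee_rot: [0.033, 0.999, 0.0, 0.001]
contact_force: [-0.8, -0.7, 5.2]
opening: 14.0
```

```bash
python3 - <<'E'
from h import *
s=rep()
E
```

```text
t 23.5 pos [554.9  17.7  89.3] base [1.3 0.4] toolx 176.18 F [-0.78 -0.68  5.21] M [-0.083  0.102 -0.312] op 14.0 j7 1.51
```

Call:
{"op": "drive_tool", "data": {
  "rows": [
    {"linear": [0,0,0],"rotation": [0,0,-0.3],"gripper": 0.0},
    {"linear": [0,0,0],"rotation": [0,0,0],"gripper": 0.0}
  ]
}}

```text
t: 23.75
eef_pos: [555.0, 17.7, 89.3]
ee_rot: [0.031, 1.0, 0.0, 0.001]
contact_force: [-0.8, 0.3, 4.7]
opening: 13.9
```

```bash
python3 - <<'E'
from h import *
s=rep()
E
```

```text
t 23.75 pos [555.   17.7  89.3] base [1.4 0.4] toolx 176.46 F [-0.78  0.32  4.66] M [-0.069  0.074 -0.361] op 13.9 j7 1.51
```

Call:
{"op": "drive_tool", "data": {
  "rows": [
    {"linear": [0,0,0],"rotation": [0,0,-0.3],"gripper": 0.0},
    {"linear": [0,0,0],"rotation": [0,0,0],"gripper": 0.0}
  ]
}}

```text
t: 24.0
eef_pos: [555.0, 17.8, 89.3]
ee_rot: [0.028, 1.0, 0.0, 0.001]
contact_force: [-0.0, -0.7, 6.3]
opening: 13.8
```

```bash
python3 - <<'E'
from h import *
s=rep()
E
```

```text
t 24.0 pos [555.   17.8  89.3] base [1.4 0.5] toolx 176.75 F [-0.04 -0.69  6.31] M [-0.087  0.124 -0.437] op 13.8 j7 1.52
```

Call:
{"op": "drive_tool", "data": {
  "rows": [
    {"linear": [0,0,0],"rotation": [0,0,-0.12],"gripper": 0.0},
    {"linear": [0,0,0],"rotation": [0,0,0],"gripper": 0.0}
  ]
}}

```text
t: 24.25
eef_pos: [554.9, 17.7, 89.3]
ee_rot: [0.027, 1.0, 0.0, 0.001]
contact_force: [-1.6, 0.6, 5.6]
opening: 14.0
```

```bash
python3 - <<'E'
from h import *
s=rep()
E
```

```text
t 24.25 pos [554.9  17.7  89.3] base [1.4 0.4] toolx 176.86 F [-1.63  0.55  5.6 ] M [-0.104  0.15  -0.445] op 14.0 j7 1.52
```

Call:
{"op": "drive_tool", "data": {
  "rows": [
    {"linear": [0,0,0],"rotation": [0,0,0],"gripper": 0.0},
    {"linear": [0,0,0],"rotation": [0,0,0],"gripper": 0.0},
    {"linear": [0,0,0],"rotation": [0,0,0],"gripper": 0.0},
    {"linear": [0,0,0],"rotation": [0,0,0],"gripper": 0.0}
  ]
}}

```text
t: 24.75
eef_pos: [555.0, 17.8, 89.3]
ee_rot: [0.027, 1.0, 0.0, 0.001]
contact_force: [-1.1, -0.3, 5.8]
opening: 13.7
```

```bash
python3 - <<'E'
from h import *
s=rep()
E
```

```text
t 24.75 pos [555.   17.8  89.3] base [1.4 0.5] toolx 176.86 F [-1.12 -0.33  5.76] M [-0.116  0.123 -0.493] op 13.7 j7 1.52
```

Call:
{"op": "drive_tool", "data": {
  "rows": [
    {"linear": [0,0,0],"rotation": [0,0,2],"gripper": 0.0},
    {"linear": [0,0,0],"rotation": [0,0,4],"gripper": 0.0},
    {"linear": [0,0,0],"rotation": [0,0,5],"gripper": 0.0},
    {"linear": [0,0,0],"rotation": [0,0,5],"gripper": 0.0}
  ]
}}

```text
t: 25.25
eef_pos: [554.8, 17.1, 89.3]
ee_rot: [0.167, 0.986, -0.0, 0.001]
contact_force: [-0.9, -1.5, 5.9]
opening: 13.7
```

```bash
python3 - <<'E'
from h import *
s=rep()
E
```

```text
t 25.25 pos [554.8  17.1  89.3] base [ 1.1 -0.1] toolx 160.81 F [-0.92 -1.53  5.91] M [-0.457  0.222  0.132] op 13.7 j7 1.28
```

Call:
{"op": "drive_tool", "data": {
  "rows": [
    {"linear": [0,0,0],"rotation": [0,0,3],"gripper": 0.0},
    {"linear": [0,0,0],"rotation": [0,0,3],"gripper": 0.0},
    {"linear": [0,0,0],"rotation": [0,0,2.5],"gripper": 0.0},
    {"linear": [0,0,0],"rotation": [0,0,2],"gripper": 0.0},
    {"linear": [0,0,0],"rotation": [0,0,0],"gripper": 0.0}
  ]
}}

```text
t: 25.88
eef_pos: [554.7, 16.7, 89.3]
ee_rot: [0.255, 0.967, -0.0, 0.001]
contact_force: [-1.6, -2.6, 7.0]
opening: 13.8
```

```bash
python3 - <<'E'
from h import *
s=rep()
im=cams.read_camera('wrist');save(im,'w17.png',None,1.5)
E
```

```text
t 25.88 pos [554.7  16.7  89.3] base [ 0.9 -0.5] toolx 150.42 F [-1.64 -2.61  6.96] M [-0.576  0.344 -0.016] op 13.8 j7 1.13
```

View pics/w17.png

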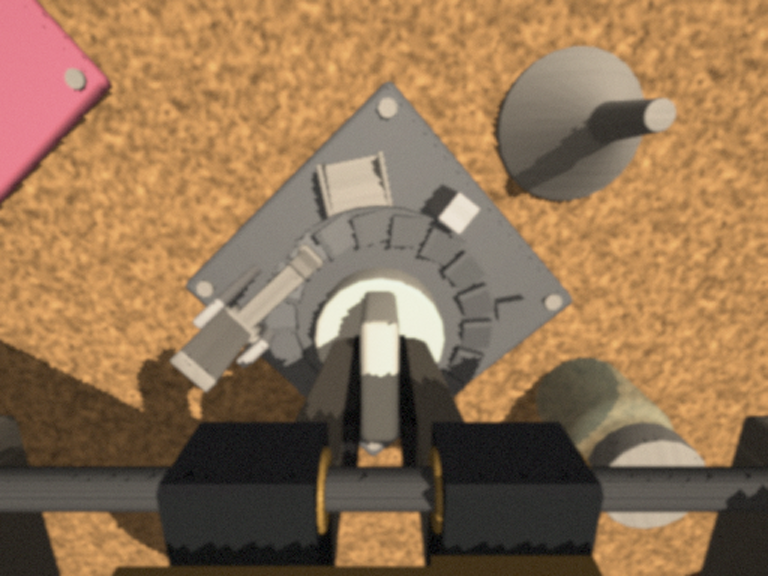

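Call:
{"op": "drive_tool", "data": {
  "rows": [
    {"linear": [0,0,0],"rotation": [0,0,-1.5],"gripper": 0.0},
    {"linear": [0,0,0],"rotation": [0,0,-1.5],"gripper": 0.0},
    {"linear": [0,0,0],"rotation": [0,0,-0.8],"gripper": 0.0},
    {"linear": [0,0,0],"rotation": [0,0,-0.5],"gripper": 0.0}
  ]
}}

```text
t: 26.42
eef_pos: [554.7, 16.9, 89.3]
ee_rot: [0.219, 0.976, -0.0, 0.001]
contact_force: [0.0, -2.0, 6.5]
opening: 13.7
```

```bash
python3 - <<'E'
from h import *
s=rep()
E
```

```text
t 26.43 pos [554.7  16.9  89.3] base [ 1.  -0.4] toolx 154.72 F [ 0.03 -2.04  6.46] M [-0.495  0.257 -0.164] op 13.7 j7 1.19
```

Call:
{"op": "drive_tool", "data": {
  "rows": [
    {"linear": [0,0,0],"rotation": [0,0,-0.4],"gripper": 0.0},
    {"linear": [0,0,0],"rotation": [0,0,0],"gripper": 0.0}
  ]
}}

```text
t: 26.68
eef_pos: [554.7, 16.9, 89.3]
ee_rot: [0.215, 0.977, -0.0, 0.0]
contact_force: [-1.7, -2.1, 6.0]
opening: 13.6
```

```bash
python3 - <<'E'
from h import *
s=rep()
E
```

```text
t 26.68 pos [554.7  16.9  89.3] base [ 1.  -0.3] toolx 155.12 F [-1.66 -2.14  6.04] M [-0.484  0.259 -0.099] op 13.6 j7 1.2
```

Call:
{"op": "drive_tool", "data": {
  "rows": [
    {"linear": [0,0,0],"rotation": [0,0,-0.4],"gripper": 0.0},
    {"linear": [0,0,0],"rotation": [0,0,0],"gripper": 0.0}
  ]
}}

```text
t: 26.92
eef_pos: [554.8, 16.9, 89.3]
ee_rot: [0.212, 0.977, -0.0, 0.001]
contact_force: [-0.6, -2.9, 5.4]
opening: 13.6
```

```bash
python3 - <<'E'
from h import *
s=rep()
E
```

```text
t 26.93 pos [554.8  16.9  89.3] base [ 1.  -0.3] toolx 155.51 F [-0.61 -2.86  5.36] M [-0.468  0.298 -0.136] op 13.6 j7 1.2
```

Call:
{"op": "drive_tool", "data": {
  "rows": [
    {"linear": [0,0,0],"rotation": [0,0,-0.4],"gripper": 0.0},
    {"linear": [0,0,0],"rotation": [0,0,0],"gripper": 0.0}
  ]
}}

```text
t: 27.18
eef_pos: [554.8, 16.9, 89.3]
ee_rot: [0.209, 0.978, -0.0, 0.001]
contact_force: [-0.4, -2.2, 6.2]
opening: 14.1
```

```bash
python3 - <<'E'
from h import *
s=rep()
E
```

```text
t 27.18 pos [554.8  16.9  89.3] base [ 1.  -0.3] toolx 155.89 F [-0.43 -2.2   6.18] M [-0.449  0.246 -0.213] op 14.1 j7 1.21
```

Call:
{"op": "drive_tool", "data": {
  "rows": [
    {"linear": [0,0,0],"rotation": [0,0,-0.3],"gripper": 0.0},
    {"linear": [0,0,0],"rotation": [0,0,0],"gripper": 0.0}
  ]
}}

```text
t: 27.42
eef_pos: [554.8, 17.0, 89.3]
ee_rot: [0.206, 0.978, -0.0, 0.001]
contact_force: [-0.3, -1.4, 6.0]
opening: 13.9
```

```bash
python3 - <<'E'
from h import *
s=rep()
E
```

```text
t 27.43 pos [554.8  17.   89.3] base [ 1.  -0.3] toolx 156.18 F [-0.25 -1.4   5.95] M [-0.463  0.257 -0.26 ] op 13.9 j7 1.21
```

Call:
{"op": "drive_tool", "data": {
  "rows": [
    {"linear": [0,0,0],"rotation": [0,0,-0.3],"gripper": 0.0},
    {"linear": [0,0,0],"rotation": [0,0,0],"gripper": 0.0}
  ]
}}

```text
t: 27.68
eef_pos: [554.8, 17.0, 89.3]
ee_rot: [0.204, 0.979, -0.0, 0.001]
contact_force: [-0.3, -2.2, 5.9]
opening: 13.7
```

```bash
python3 - <<'E'
from h import *
s=rep()
E
```

```text
t 27.68 pos [554.8  17.   89.3] base [ 1.  -0.3] toolx 156.46 F [-0.29 -2.18  5.93] M [-0.44   0.31  -0.387] op 13.7 j7 1.22
```

Call:
{"op": "drive_tool", "data": {
  "rows": [
    {"linear": [0,0,0],"rotation": [0,0,-0.3],"gripper": 0.0},
    {"linear": [0,0,0],"rotation": [0,0,0],"gripper": 0.0}
  ]
}}

```text
t: 27.92
eef_pos: [554.7, 17.0, 89.3]
ee_rot: [0.202, 0.979, -0.0, 0.0]
contact_force: [-0.8, -1.4, 5.7]
opening: 13.7
```

```bash
python3 - <<'E'
from h import *
s=rep()
E
```

```text
t 27.93 pos [554.7  17.   89.3] base [ 1.  -0.2] toolx 156.74 F [-0.77 -1.41  5.69] M [-0.469  0.273 -0.437] op 13.7 j7 1.22
```

Call:
{"op": "drive_tool", "data": {
  "rows": [
    {"linear": [0,0,0],"rotation": [0,0,-0.1],"gripper": 0.0},
    {"linear": [0,0,0],"rotation": [0,0,0],"gripper": 0.0}
  ]
}}

```text
t: 28.18
eef_pos: [554.7, 17.0, 89.3]
ee_rot: [0.201, 0.98, -0.0, 0.0]
contact_force: [-1.4, -1.4, 6.6]
opening: 13.6
```

```bash
python3 - <<'E'
from h import *
s=rep()
E
```

```text
t 28.18 pos [554.7  17.   89.3] base [ 1.  -0.2] toolx 156.83 F [-1.36 -1.37  6.6 ] M [-0.44   0.258 -0.491] op 13.6 j7 1.22
```

Call:
{"op": "drive_tool", "data": {
  "rows": [
    {"linear": [0,0,0],"rotation": [0,0,0],"gripper": 0.0},
    {"linear": [0,0,0],"rotation": [0,0,0],"gripper": 0.0},
    {"linear": [0,0,0],"rotation": [0,0,0],"gripper": 0.0},
    {"linear": [0,0,0],"rotation": [0,0,0],"gripper": 0.0}
  ]
}}

```text
t: 28.68
eef_pos: [554.7, 17.0, 89.3]
ee_rot: [0.201, 0.98, -0.0, 0.0]
contact_force: [-1.4, -1.2, 6.8]
opening: 14.1
```

```bash
python3 - <<'E'
from h import *
s=rep()
E
```

```text
t 28.68 pos [554.7  17.   89.3] base [ 1.  -0.3] toolx 156.83 F [-1.42 -1.17  6.78] M [-0.465  0.235 -0.451] op 14.1 j7 1.22
```

Call:
{"op": "drive_tool", "data": {
  "rows": [
    {"linear": [0,0,0],"rotation": [0,0,0.6],"gripper": 0.0},
    {"linear": [0,0,0],"rotation": [0,0,0.6],"gripper": 0.0},
    {"linear": [0,0,0],"rotation": [0,0,0],"gripper": 0.0}
  ]
}}

```text
t: 29.05
eef_pos: [554.8, 16.9, 89.3]
ee_rot: [0.21, 0.978, -0.0, 0.001]
contact_force: [-1.6, -2.3, 5.9]
opening: 14.2
```

```bash
python3 - <<'E'
from h import *
s=rep()
E
```

```text
t 29.05 pos [554.8  16.9  89.3] base [ 1.  -0.3] toolx 155.73 F [-1.63 -2.25  5.89] M [-0.465  0.208 -0.009] op 14.2 j7 1.2
```

Call:
{"op": "drive_tool", "data": {
  "rows": [
    {"linear": [0,0,0],"rotation": [0,0,0],"gripper": 0.036},
    {"linear": [0,0,0],"rotation": [0,0,0],"gripper": 0.036},
    {"linear": [0,0,0],"rotation": [0,0,0],"gripper": 0.036},
    {"linear": [0,0,-0.02],"rotation": [0,0,0],"gripper": 0.036},
    {"linear": [0,0,-0.04],"rotation": [0,0,0],"gripper": 0.036}
  ]
}}

```text
t: 29.68
eef_pos: [552.9, 18.1, 147.6]
ee_rot: [0.21, 0.978, -0.001, -0.002]
contact_force: [0.8, 0.5, -0.2]
opening: 35.9
```

Call:
{"op": "drive_tool", "data": {
  "rows": [
    {"linear": [0,0,-0.05],"rotation": [0,0,0],"gripper": 0.036},
    {"linear": [0,0,-0.05],"rotation": [0,0,0],"gripper": 0.036},
    {"linear": [0,0,0],"rotation": [0,0,0],"gripper": 0.036}
  ]
}}

```text
t: 30.05
eef_pos: [556.7, 18.3, 252.6]
ee_rot: [0.21, 0.978, 0.002, 0.004]
contact_force: [-0.6, 0.1, -0.5]
opening: 35.9
```

```bash
python3 - <<'E'
from h import *
s=rep()
import pickle
im=cams.read_camera('wrist');save(im,'w18.png',None,1.5);np.save('w18.npy',im);pickle.dump(s,open('w18.pkl','wb'))
save(im,'w18z.png',(170,110,330,240),5)
im=cams.read_camera('side');save(im,'s18.png',(200,120,370,260),4)
im=cams.read_camera('top');save(im,'t18.png',None,1.5)
E
```

```text
t 30.05 pos [556.7  18.3 252.6] base [3.2 0.5] toolx 155.77 F [-0.64  0.09 -0.55] M [-0.059  0.096 -0.033] op 35.9 j7 1.14
```

View pics/w18.png

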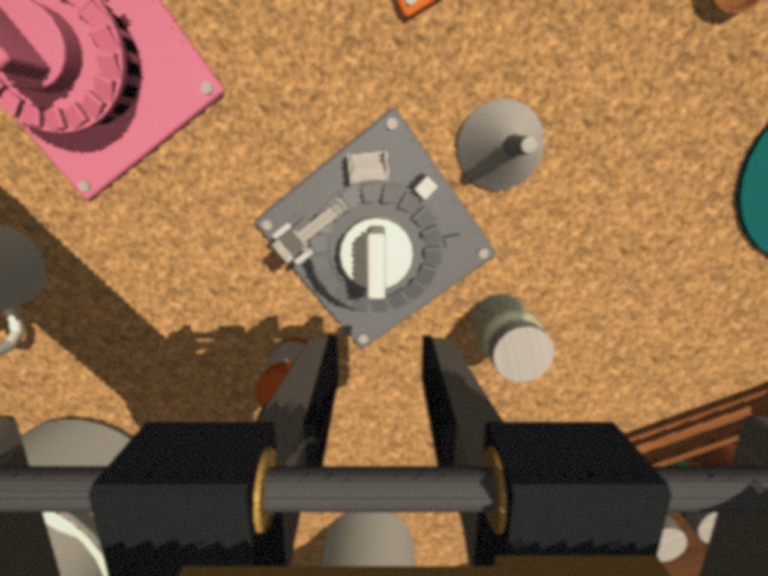

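View pics/s18.png

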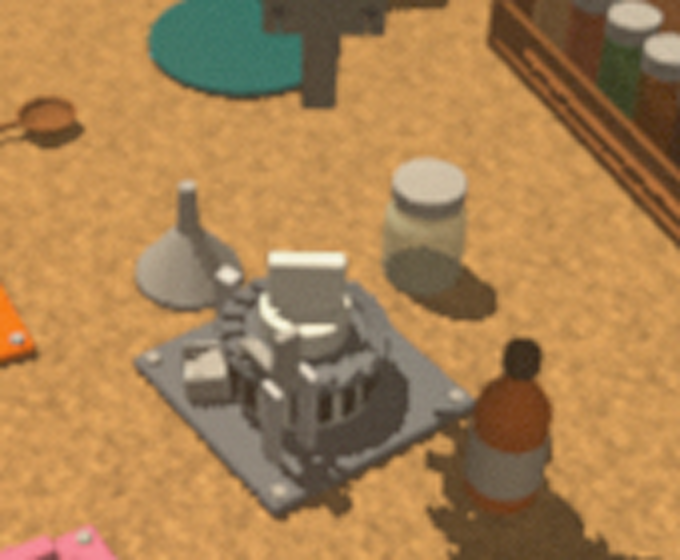

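View pics/t18.png

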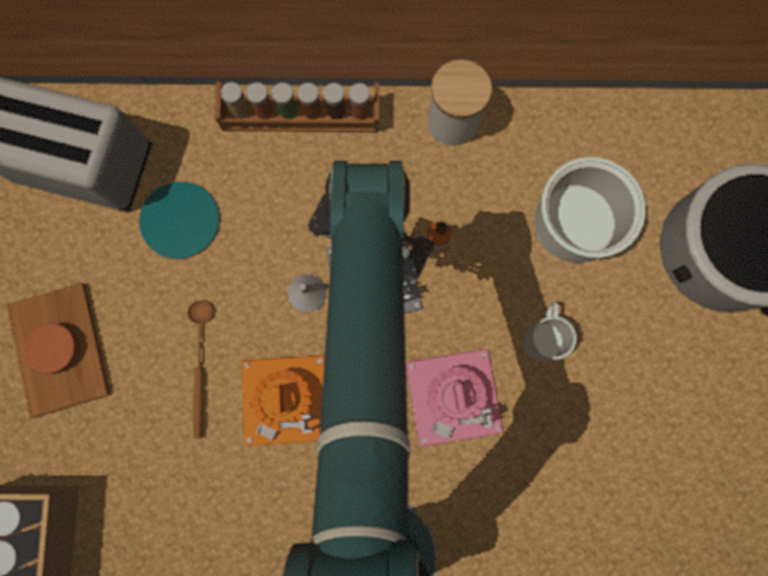

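```bash
python3 - <<'E'
from h import *
s=rep()
print(order.sign_off())
E
```

```text
t 30.2 pos [553.5  18.2 247.5] base [0.1 1.2] toolx 155.78 F [ 0.16  0.76 -0.29] M [ 0.017  0.013 -0.007] op 35.6 j7 1.14
the job is handed in; nothing more can be done
None
```

The dispenser is on its second click with the pawl down, and I handed the job in at about 30 s of the 72 s allowed. No verdict came back.

- **Stop:** I threw the pawl out and turned the knob back from about 1.06 rad to the stop. I leaned on it at about 0.6 N m for over half a second.
- **Pawl back in:** My first push fell short and the pawl tipped back out. The second, longer push dropped it into the teeth, and pictures confirmed it before I fed any clicks.
- **Clicks:** I fed two clicks, one at a time. After each I leaned back against the pawl at about 0.45–0.49 N m for over half a second, and it held both times.
- **Letting go:** I eased the torque off to about zero, opened the fingers and lifted clear.

In the last pictures the bar sits at about 0.65 rad, the pawl is down with its thumb limb upright, and the bystanders appear where they were. I judged that by eye. In the overhead view the arm hid the jar, most of the dispenser and part of the bottle, so I checked those in the side and wrist views.

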